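Turn a double-ended instrument round under the inspection magnifier

TASK

The washed double-ended dental instrument sits in the magnifier stand's spring clip with its spatula end under the lens for inspection; now its hooked end is to be looked at. Pull it out, snap it into the empty spring clip on the small round foot and let go, then take it by its other half and press it fully home, level, in the magnifier's clip with the hooked end under the middle of the lens. Never let the clean instrument touch the worktop, keep everything off the lens, and leave the other things where they are.

Things in the scene. Friction and masses are not known exactly. Their poses are not given: they have to be found in the camera images.
- instrument: Loose double-ended dental instrument, 194 mm long, about 45 g. Round metal handle 12 mm thick, reaching 52 mm either side of the middle, then cones to a flat spatula 9 mm wide at one end and a bent hook at the other. Origin: mid-handle, on its axis; x along the handle towards the spatula; its roll does not matter. It starts home in the magnifier's clip, spatula under the lens.
- spatula_tip (a point): End of the flat spatula, on the instrument's axis, 97 mm along +x from its origin.
- hook_tip (a point): End of the hook, on the instrument's axis, 97 mm along -x from its origin.
- stand: Fixed magnifier stand. Origin on the worktop below the middle of its clip; x from clip to lens (to the robot's left, turned by up to 25 degrees), z up. Base plate x -60 to 210 mm, 110 mm wide, 14 mm thick; column at x = 185 mm, 183 mm high. The lens roofs over that side: a gripper has room from above only on the clip's -x side.
- stand_clip (a point): Axis of a handle fully home, at the middle of the stand's clip, 75 mm above the worktop; axes as stand, handle along x. The clip opens upwards, 14 mm long, 20 mm wide: fixed saddle, two sprung leaves. A handle pressed straight down meets the lips 7 mm above home, snaps past with about 5 to 9 N and rests on the saddle; pulled straight up it frees at a similar force.
- lens: Round magnifier lens in a white rim, fixed to the stand: 96 mm across, 20 mm thick, underside 157 mm above the worktop, its centre 97 mm from the clip along the stand's x.
- lens_centre (a point): Middle of the underside of the lens, 157 mm above the worktop.
- holder: Fixed round foot, 92 mm across, 16 mm thick, with a post and a second, empty spring clip like the stand's. Origin on the worktop below the middle of its clip; the clip holds a handle along the holder's x (straight away from the robot, turned by up to 35 degrees), either way round; z up. Free from above on both sides of the clip.
- holder_clip (a point): Axis of a handle fully home, at the middle of the holder's clip, 75 mm above the worktop; axes as holder. Sizes and force as the stand's clip; in both, a home handle stands about 1 mm proud of the lips.
- dish: Loose stainless kidney dish, 35 mm high, about 230 mm long: leave alone.
- tweezers: Loose steel tweezers lying on the worktop, 130 mm long, 7 mm high: leave alone.
- bottle: Loose white bottle, 56 mm across, 110 mm high: leave alone.
- beaker: Loose steel beaker, 76 mm across, 85 mm high: leave alone.
There are look-alikes about, which are no part of the job. There is more than one size of the instrument; the one meant has the size given above.

How it is judged:
On the way:
1. the instrument sits home and level in the holder's clip, let go by the gripper (x of instrument in the frame of holder_clip between -0.03 and 0.03 m and y of instrument in the frame of holder_clip between -0.003 and 0.003 m and z of instrument in the frame of holder_clip between -0.003 and 0.003 m and angle between instrument's own x axis and vertical between 1.501 and 1.641 rad and contact force between the fingers and instrument below 0.05 N), for 0.2 s.
At the end, for the whole second after the job is handed in: The instrument lies still, released, level within 4 degrees and fully home in the magnifier's clip (axis within 2.5 mm in height and 3 mm sideways of home, middle within 20 mm along the clip), with the hook's end within 25 mm of the lens's middle seen from above (x of instrument in the frame of stand_clip between -0.02 and 0.02 m and y of instrument in the frame of stand_clip between -0.003 and 0.003 m and z of instrument in the frame of stand_clip between -0.0025 and 0.0025 m and angle between instrument's own x axis and vertical between 1.501 and 1.641 rad and horizontal distance between hook_tip and lens_centre below 0.025 m and linear speed of instrument below 0.02 m/s and contact force between the fingers and instrument below 0.05 N); the robot touches nothing.
It fails at once if the instrument is let down onto the worktop (height (world z) of any of instrument, spatula_tip, hook_tip below 0.008 m).
It fails at once if something touches the lens (contact force between lens and anything else above 1 N).
It fails at once if the dish, tweezers, bottle or beaker is shifted by more than 30 mm (distance of any of dish, tweezers, bottle, beaker from where it was at the start of the episode above 0.03 m).
It also fails if it takes over 72 s, if anything falls off the work surface, if the arm or the gripper's body presses on something with over 40 N, if the wrist force passes 120 N, or if a joint passes its speed limit or range.

ROBOT

A 6-joint arm with a two-finger parallel gripper is mounted at the origin on the work surface. World frame = base frame: x ahead of the robot, y to its left, z up, the work surface at z = 0. Lengths are in m, angles in rad, forces in N, time in s.
With the tool pointing down it reaches from about 0.25 to 0.775 m from the base axis. Payload 4 kg.
Tool frame: the origin (TCP) lies at the very end of the fingers, on their centre line; the grasp point (between the pads) lies 19 mm behind it; z points along the fingers, x is the direction in which the jaws open and shut, and the axes are right-handed (so a half turn about z gives the same grasp; the last joint's range is limited). The gripper opens to 94 mm and grips with 3 to 60 N. Pads are 16 mm wide; open, the fingers measure 119 mm over their backs; the gripper's body (75 mm by 177 mm) begins 78 mm behind the grasp point.
Start: joints at [-1.288, 0.087, 1.371, -0, 1.684, -0.103], TCP at [0.207, -0.51, 0.206] pointing down, gripper open.
Joint ranges: [-3.1, 3.1], [-0.76, 2.03], [0.27, 2.55], [-1.08, 4.22], [0.17, 2.65], [-2.57, 2.57]. Speed limits (rad/s): [2.79, 2.79, 3.14, 3.14, 3.14, 3.14].

INTERFACE

Orientations are given as [roll, pitch, yaw] about the fixed x, y, z axes, in that order (R = Rz(yaw) Ry(pitch) Rx(roll)).
In Python, from bench import robot, cams, ticket gives the robot as it stands.
- The arm moves only by the tool jog_arm, never from a script. Its argument "series" is a list of rows, each an object of numbers: "x", "y", "z": the shift along the tool's x, y, z in m; "rx", "ry", "rz": the turn, a rotation vector about the tool's x, y, z in degrees. A call has 1 to 12 rows; each row shifts and turns the pose as measured when the row begins, along the tool's axes as they then stand; what a row does not reach is not made up. A row lasts 1/12 s, in which the tool goes at most 41.7 mm and 7.16 degrees, less where a joint would pass 70% of its speed; a pose out of reach is approached as far as the arm can. A call with a gripper value outside its range is refused whole. "claw" is the opening, from 0 (shut) to 1 (fully open), set as the call begins (left out, the last holds). The fingers move at their own pace and stop on an object; the grip force is fixed at half the most. Time passes only in rows, so rows that do not move let the fingers close. It gives the time, the measured TCP pose, the force and the opening at its end, in the units of the state.
- robot.get_obs(): the state, without advancing time (a new reading comes with each control period).
- cams.snapshot(name): name is "side" or "top"; returns a dict with "img" (420x560x3 uint8, red, green, blue), "mtx" (3x3 intrinsics, pixels), "origin" and "attitude" of the camera in the world. Camera axes: x right, y down, z forward; pixel columns grow to the right and rows downward; lengths in m; the calibration is good to about 2 mm. A picture is of the moment at which its call begins. There is no depth.
- ticket.close_job(): hands the job in, once; it reports no verdict.
Trained networks look in a picture, given as the dict that the camera call returned (one of the last four; its "shot" number tells which), for a name from the list of things; names that differ only in an ending like _2 or _b are one class to them, and where a whole thing is asked for, a point or a joint stands for the part that bears it (a point fixed in the world has none). Each returns a list of dicts, best first, with "p" (0 to 1); they miss things now and then, are a little off and sometimes report something else, mostly with a low value. They report only what shows in the picture. A call takes as long as a camera call. They do not tell look-alikes from the thing itself.
- cams.look_for(thing, picture): "bbox" ([left, top, width, height] in pixels, round what is visible of it).
The state is a dict: "time": time; "joint_positions": joint angles; "qvel": joint speeds; "joint_torque": joint torques, N m; "tool_pos": TCP position; "ee_rot": TCP orientation; "wrist_force": force on the tool from outside, world axes, zero at the start; "wrist_torque": the same for the moment, N m; "width": finger opening in m.
Only numpy, scipy, OpenCV 4.12 (cv2) and the standard library are available. Lean on these libraries where they do the work, as an engineer would, in place of code of your own. Each camera call takes 0.05 s, during which the arm holds its last target.

## Working session

There is one attempt and no reset: what is moved stays moved. The work goes in short steps, Python scripts to look and compute and a tool call to move; the robot and the scene stay as the last step left them, time stands still between calls to the robot, and variables do not carry over. Pictures are saved under pics/ and viewed, and the job is handed in when it is done.

Besides the shell and the picture viewer there is one more tool, called after "Request:" as name([rows], argument=value, ...), one row to a line, values as JSON. jog_arm: Moves the arm, as the interface text tells. Its arguments: {"type":"object","properties":{"series":{"type":"array","items":{"type":"object","properties":{"x":{"type":"number"},"y":{"type":"number"},"z":{"type":"number"},"rx":{"type":"number"},"ry":{"type":"number"},"rz":{"type":"number"}}}},"claw":{"type":"number"}},"required":["series"]}

```bash
ls; mkdir -p pics; cat > h.py <<'E'
import numpy as np, cv2
from bench import robot, cams, ticket
from scipy.spatial.transform import Rotation as Rn
def save(s,n,crop=None,scale=1):
    im=s['img'][:,:,::-1].copy()
    if crop: l,t,w,h=crop; im=im[t:t+h,l:l+w]
    if scale!=1: im=cv2.resize(im,None,fx=scale,fy=scale,interpolation=cv2.INTER_CUBIC)
    cv2.imwrite('pics/'+n+'.png',im)
def RT(s):
    a=np.array(s['attitude'],float)
    R=a if a.shape==(3,3) else (Rn.from_euler('xyz',a).as_matrix() if a.size==3 else Rn.from_quat(a).as_matrix())
    return R,np.array(s['origin'],float)
def proj(s,P):
    R,o=RT(s); c=(np.atleast_2d(P)-o)@R; p=c@np.array(s['mtx']).T
    return p[:,:2]/p[:,2:]
def back(s,uv,z):
    R,o=RT(s); K=np.array(s['mtx']); d=R@np.linalg.inv(K)@np.array([uv[0],uv[1],1.])
    return o+d*(z-o[2])/d[2]
E
python3 - <<'E'
from h import *
print(robot.get_obs())
for n in ('side','top'):
    s=cams.snapshot(n); save(s,n+'0'); print(n,s['mtx'],s['origin'],s['attitude'],s['shot'])
    for t in ['instrument','stand','stand_clip','lens','holder','holder_clip','hook_tip','spatula_tip','dish','tweezers','bottle','beaker']:
        try: print(t,[(np.round(d['bbox']).astype(int).tolist(),round(d['p'],2)) for d in cams.look_for(t,s)][:4])
        except Exception as e: print(t,e)
E
```

```text
pics
{'time': 0.0, 'joint_positions': array([-1.28811765e+00,  8.79287041e-02,  1.37218654e+00,  1.05640106e-05,
        1.68360673e+00, -1.03084301e-01]), 'qvel': array([-4.31304039e-06, -5.47609969e-04,  1.89109214e-04, -8.18946583e-04,
       -7.46720465e-04,  1.55451007e-03]), 'joint_torque': array([-2.78440559e-03, -3.40188539e+01, -3.02428865e+01,  7.13937893e-02,
        3.30113468e-02, -1.57850241e-04]), 'tool_pos': array([ 0.20680503, -0.50906722,  0.20435291]), 'ee_rot': array([-3.14136310e+00,  2.11693318e-03, -1.18503193e+00]), 'wrist_force': array([ 0.26090011, -0.43061633,  0.02432259]), 'wrist_torque': array([ 0.03745085, -0.05283361,  0.02315155]), 'width': 0.09380631319629991}
side [[454.34252718   0.         275.27296788]
 [  0.         454.34252718 207.60771435]
 [  0.           0.           1.        ]] [ 0.45497443 -0.83578274  0.96539203] [-2.36213459 -0.0132119  -0.07150631] 1
instrument [([252, 155, 12, 43], 0.64), ([157, 155, 51, 22], 0.57), ([269, 222, 12, 17], 0.46)]
stand [([239, 110, 44, 101], 0.67), ([302, 129, 18, 33], 0.66)]
stand_clip [([235, 109, 47,
[... 668 characters left out ...]
86  0.96521563] [-2.96996412 -0.01686197 -1.54259137] 2
instrument [([172, 212, 53, 11], 0.78), ([124, 286, 50, 88], 0.6), ([254, 202, 39, 11], 0.46)]
stand [([94, 192, 135, 55], 0.89)]
stand_clip [([98, 188, 132, 58], 0.91)]
lens [([121, 191, 44, 46], 0.95)]
holder [([328, 182, 33, 38], 0.86)]
holder_clip [([326, 181, 33, 35], 0.57)]
hook_tip [([117, 272, 58, 100], 0.83), ([167, 213, 64, 10], 0.63), ([251, 196, 44, 20], 0.62)]
spatula_tip [([172, 212, 54, 13], 0.81), ([115, 274, 58, 100], 0.65), ([252, 202, 38, 14], 0.51)]
dish [([210, 99, 90, 56], 0.87)]
tweezers [([263, 257, 35, 36], 0.73), ([172, 212, 54, 12], 0.36)]
bottle [([123, 131, 32, 34], 0.73)]
beaker [([400, 133, 39, 43], 0.76)]
```

View pics/side0.png

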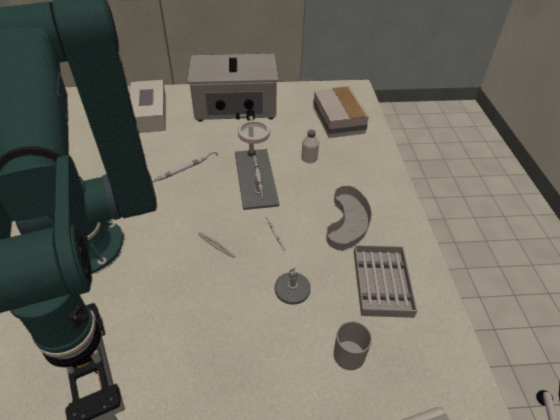

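View pics/top0.png

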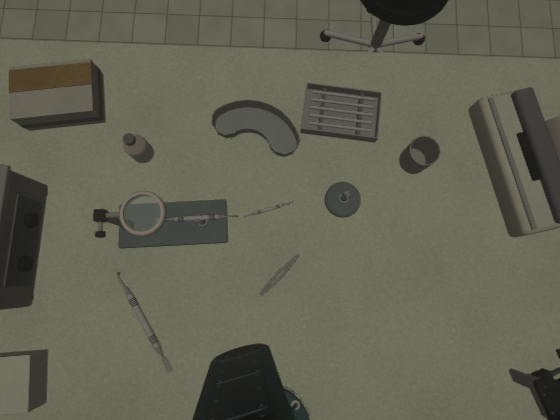

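```bash
python3 - <<'E'
import cv2
a=cv2.imread('pics/top0.png'); cv2.imwrite('pics/top0c.png',cv2.resize(a[160:300,80:380],(780,364),interpolation=cv2.INTER_CUBIC))
a=cv2.imread('pics/side0.png'); cv2.imwrite('pics/side0c.png',cv2.resize(a[100:320,190:330],(509,800),interpolation=cv2.INTER_CUBIC)[:600])
cv2.imwrite('pics/side0d.png',cv2.resize(a[240:320,240:340],(750,600),interpolation=cv2.INTER_CUBIC))
E
```

```text
(no output)
```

View pics/top0c.png

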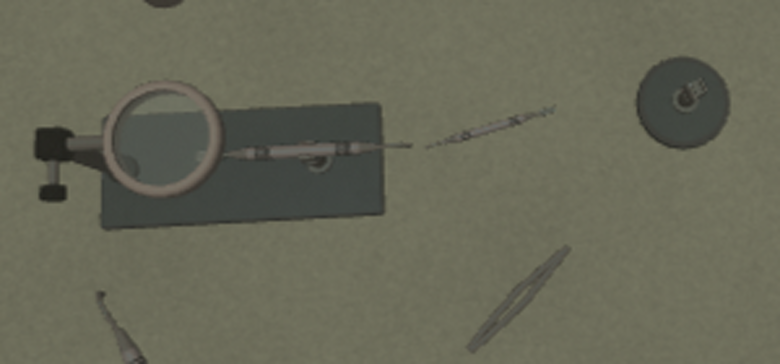

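View pics/side0c.png

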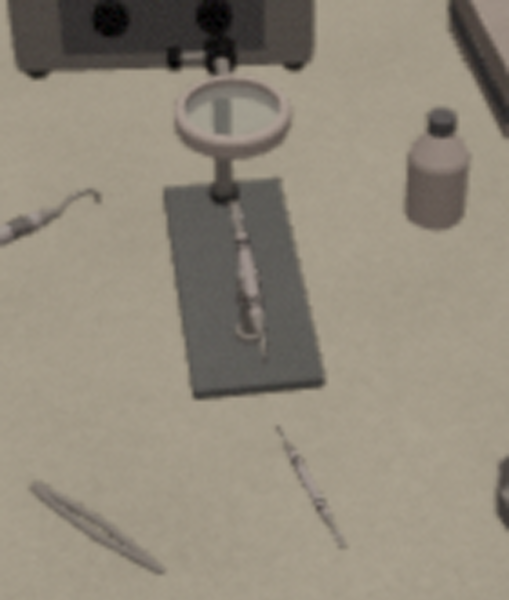

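View pics/side0d.png

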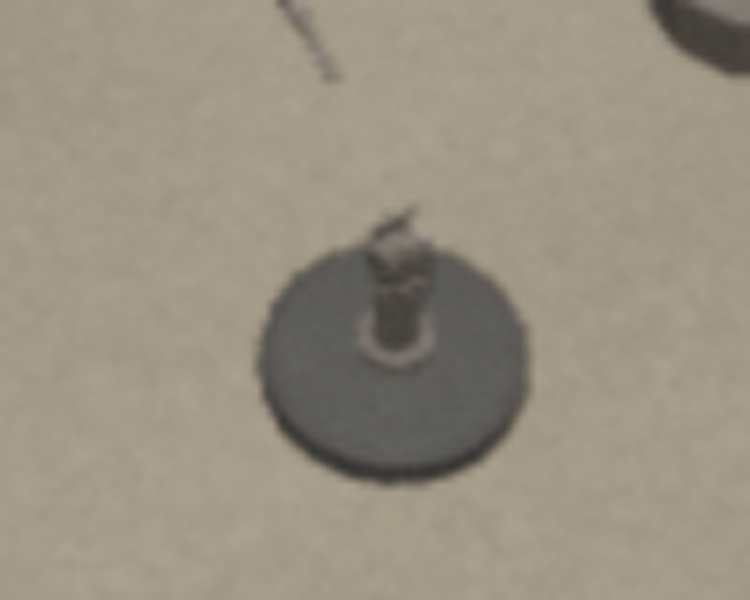

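The candidates in the top view are the piece in the stand at about (200,216), a bigger one lying on the worktop at (145,320), and a small one lying at (268,208). The target is the one in the stand clip, with its spatula under the lens. Next I'll fit the poses.

```bash
python3 - <<'E'
from h import *
import pickle
S={}
for n in ('side','top'):
    acc=[cams.snapshot(n) for _ in range(4)]
    s=dict(acc[-1]); s['img']=np.mean([a['img'] for a in acc],0).round().astype(np.uint8); S[n]=s
pickle.dump(S,open('S0.pkl','wb'))
save(S['top'],'t1',(90,180,150,75),5.3); save(S['top'],'t2',(315,170,60,60),10)
save(S['side'],'s1',(225,105,70,115),5.2); save(S['side'],'s2',(268,255,50,55),10.9)
print(cams.snapshot('top')['origin'])
E
```

```text
[ 0.35282625 -0.00629886  0.96521563]
```

View pics/t1.png

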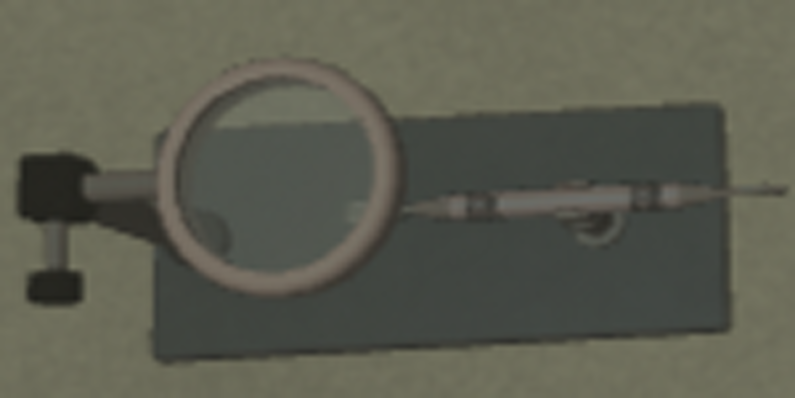

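View pics/t2.png

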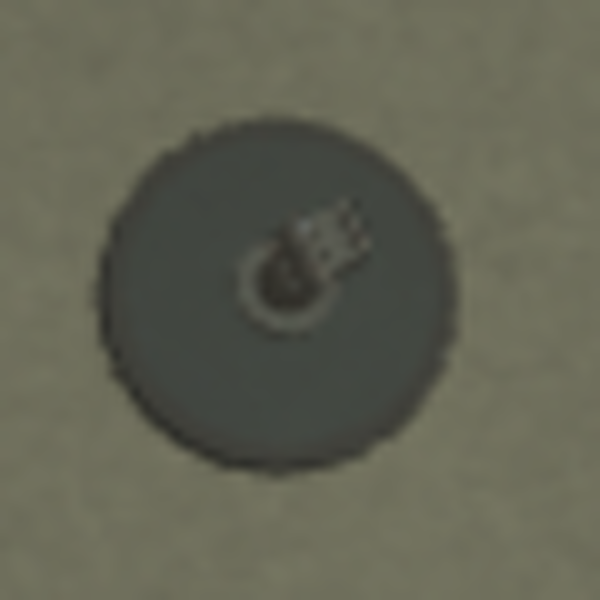

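View pics/s1.png

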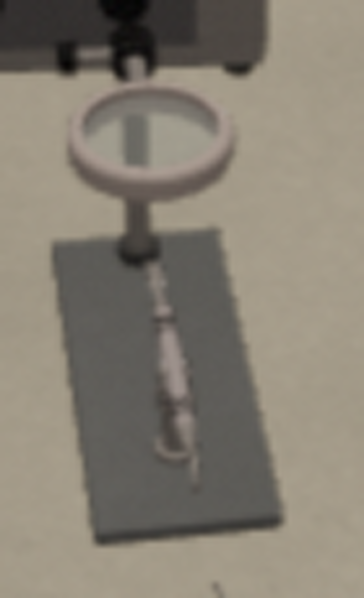

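View pics/s2.png

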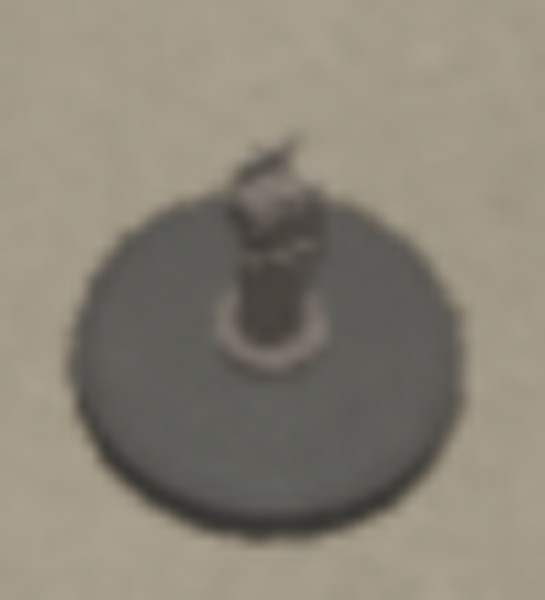

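```bash
cat > fit.py <<'E'
from h import *
import pickle
from scipy.optimize import least_squares
S=pickle.load(open('S0.pkl','rb'))
def px(l,s,o): return (np.array(l,float)+.5)/s-.5+np.array(o)
T=px([(723,105),(730,330),(155,360),(280,177),(482,206),(650,196)],5.3,(90,180))
TP=np.array([(-.06,-.055,.014),(-.06,.055,.014),(.21,.055,.014),(.097,0,.167)])
D=px([(53,243),(217,230),(280,520),(95,535),(152,142)],5.2,(225,105))
DP=np.array([(.21,.055,.014),(.21,-.055,.014),(-.06,-.055,.014),(-.06,.055,.014),(.097,0,.167)])
def W(p,P): c,s=np.cos(p[2]),np.sin(p[2]); return np.c_[p[0]+c*P[:,0]-s*P[:,1],p[1]+s*P[:,0]+c*P[:,1],P[:,2]]
def res(p,split=False):
    a=proj(S['top'],W(p,TP))-T[:4]; b=proj(S['side'],W(p,DP))-D
    return (a,b) if split else np.r_[a.ravel(),b.ravel()]
r=least_squares(res,[.35,.2,1.6],loss='soft_l1'); p=r.x
E
python3 - <<'E'
from fit import *
print('stand',p[:2],np.degrees(p[2])); a,b=res(p,True); print(np.round(a,1),np.round(b,1))
A,B=[back(S['top'],q,.075) for q in T[4:6]]
d=A-B; print('handle',A,B,np.degrees(np.arctan2(d[1],d[0])), np.linalg.norm(d))
# in stand frame
for q in (A,B):
    v=q-np.array([*p[:2],.075]); c,s=np.cos(p[2]),np.sin(p[2]); print(c*v[0]+s*v[1],-s*v[0]+c*v[1])
for nm,q in (('hook',(785,190)),('band ends',(440,207)),('',(685,195))):
    q=back(S['top'],px([q],5.3,(90,180))[0],.075); v=q-np.array([*p[:2],.075]); print(nm,c*v[0]+s*v[1],-s*v[0]+c*v[1])
# holder
from scipy.optimize import least_squares
def H(h,z=.016,n=72): t=np.linspace(0,2*np.pi,n); return np.c_[h[0]+.046*np.cos(t),h[1]+.046*np.sin(t),0*t+z]
tc=px([(279,293)],10,(315,170))[0]; sc=px([(268,352)],10.9,(268,255))[0]
for z in (0,.016):print('foot top',back(S['top'],tc,z),'side',back(S['side'],sc,z))
print('clip top', back(S['top'],px([(337,240)],10,(315,170))[0],.078), 'side',back(S['side'],px([(270,190)],10.9,(268,255))[0],.075))
E
```

```text
stand [0.48737776 0.1741759 ] 94.4784854768213
[[ 0.8 -0.6]
 [ 0.6  0.2]
 [-0.5 -0.2]
 [ 1.6 -0.1]] [[-0.6 -1.1]
 [ 0.3 -1.3]
 [ 0.5 -1.3]
 [-0.8 -0.6]
 [-0.5 -0.6]]
handle [0.48393762 0.21650262 0.075     ] [0.49070708 0.14262866 0.075     ] 95.23568922444576 0.07418347028991132
0.04246610508020656 0.0001245613001408935
-0.03171088705860161 -0.000855796539297056
hook -0.09153275584785131 -0.0007301743761020949
band ends 0.060956616388239335 -0.00030326851982971637
 -0.04719570405748894 -0.0005734705343413476
foot top [ 0.55904988 -0.17769266  0.        ] side [ 0.55849341 -0.17087467  0.        ]
foot top [ 0.55563139 -0.17485154  0.016     ] side [ 0.55677773 -0.18189457  0.016     ]
clip top [ 0.55572506 -0.17769486  0.078     ] side [ 0.55509706 -0.17963258  0.075     ]
```

```bash
python3 - <<'E'
from fit import *
for n,c,o in (('top',(337,188,24,24),'t3'),('side',(280,262,24,24),'s3')):
    l,t,w,h=c; im=S[n]['img'][t:t+h,l:l+w,::-1].astype(float)
    im=np.clip((im-im.min())/(im.max()-im.min())*255,0,255).astype(np.uint8)
    im=cv2.resize(im,None,fx=24,fy=24,interpolation=cv2.INTER_LANCZOS4)
    hp=np.array([.5555,-.1785])
    def line(P,col):
        q=(proj(S[n],P)-np.array([l,t])+.5)*24
        cv2.polylines(im,[q.astype(int)],False,col,1)
    y=np.radians(32);R=np.array([[np.cos(y),-np.sin(y)],[np.sin(y),np.cos(y)]])
    P=np.array([(-.007,-.01),(.007,-.01),(.007,.01),(-.007,.01),(-.007,-.01)])@R.T+hp
    line(np.c_[P,np.full(5,.08)],(0,255,0))
    cv2.imwrite('pics/%s.png'%o,im)
E
```

```text
(no output)
```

View pics/t3.png

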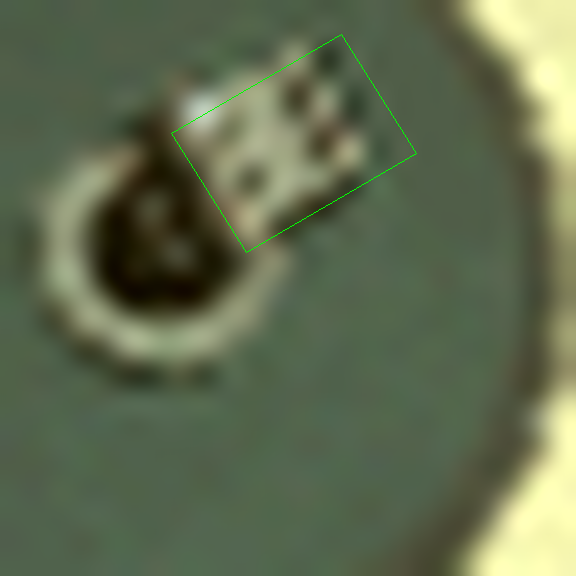

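View pics/s3.png

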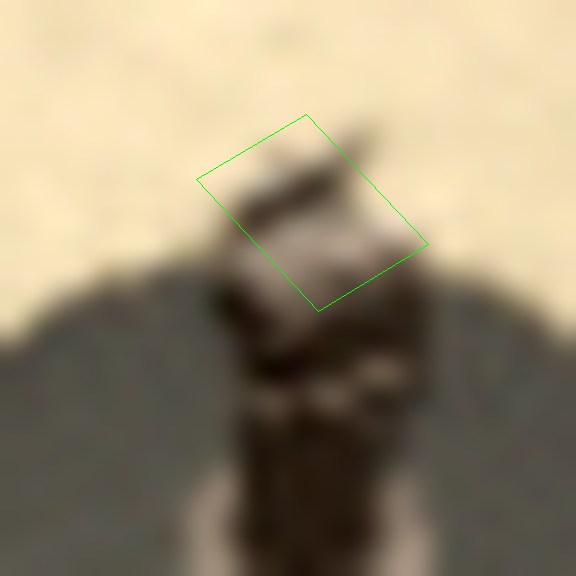

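```bash
cat > to.py <<'E'
from h import *
import sys
o=robot.get_obs(); P=np.array(o['tool_pos']); R=Rn.from_euler('xyz',o['ee_rot']).as_matrix()
def go(x,y,z,yawdeg,name='',P0=None,R0=None):
    P1=P if P0 is None else P0; R1=R if R0 is None else R0
    Rt=Rn.from_euler('xyz',[np.pi,0,np.radians(yawdeg)]).as_matrix()
    rv=np.degrees(Rn.from_matrix(R1.T@Rt).as_rotvec()); d0=R1.T@(np.array([x,y,z])-P1); d1=Rt.T@(np.array([x,y,z])-P1)
    print(name,'rot',rv.round(2),'rows',round(np.abs(rv).max()/7.1,1),'shift before rot mm',(d0*1e3).round(1),'after rot',(d1*1e3).round(1),'rows',round(np.linalg.norm(d0)/.0415,1))
    return np.array([x,y,z]),Rt
if __name__=='__main__':
    print('t',round(o['time'],2),'tcp',(P*1e3).round(1),'rpy',np.degrees(o['ee_rot']).round(2),'F',np.round(o['wrist_force'],2),'T',np.round(o['wrist_torque'],2),'w',round(o['width']*1e3,1),'j',o['joint_positions'].round(2))
    if len(sys.argv)>4: go(*map(float,sys.argv[1:5]))
E
python3 to.py .4897 .152 .205 5
```

```text
t 1.75 tcp [ 207.  -509.6  205.5] rpy [-1.80e+02 -1.00e-02 -6.79e+01] F [0.44 0.58 0.29] T [0.01 0.01 0.01] w 94.2 j [-1.29  0.09  1.37  0.    1.68 -0.1 ]
 rot [ 1.00e-02 -1.00e-02 -7.29e+01] rows 10.3 shift before rot mm [-5.066e+02 -5.109e+02  4.000e-01] after rot [ 3.393e+02 -6.345e+02  5.000e-01] rows 17.3
```

Request:
jog_arm([
  {"rz":-6.63},
  {"rz":-6.63},
  {"rz":-6.63},
  {"rz":-6.63},
  {"rz":-6.63},
  {"rz":-6.63},
  {"rz":-6.63},
  {"rz":-6.63},
  {"rz":-6.63},
  {"rz":-6.63},
  {"rz":-6.63},
])

```text
invalid input
```

Request:
jog_arm([
  {"x":0.0189,"y":-0.0353},
  {"x":0.0189,"y":-0.0353},
  {"x":0.0189,"y":-0.0353},
  {"x":0.0189,"y":-0.0353},
  {"x":0.0189,"y":-0.0353},
  {"x":0.0189,"y":-0.0353},
  {"x":0.0189,"y":-0.0353},
  {"x":0.0189,"y":-0.0353},
  {"x":0.0189,"y":-0.0353},
  {"x":0.0189,"y":-0.0353},
  {"x":0.0189,"y":-0.0353},
  {"x":0.0189,"y":-0.0353},
])

```text
invalid input
```

```bash
python3 to.py .4897 .152 .205 5
```

```text
t 1.75 tcp [ 207.  -509.6  205.5] rpy [-1.80e+02 -1.00e-02 -6.79e+01] F [0.44 0.58 0.29] T [0.01 0.01 0.01] w 94.2 j [-1.29  0.09  1.37  0.    1.68 -0.1 ]
 rot [ 1.00e-02 -1.00e-02 -7.29e+01] rows 10.3 shift before rot mm [-5.066e+02 -5.109e+02  4.000e-01] after rot [ 3.393e+02 -6.345e+02  5.000e-01] rows 17.3
```

Request:
jog_arm([
  {"x":0,"y":0,"z":0,"rx":0,"ry":0,"rz":-6.63},
])

```text
time: 1.83
tool_pos: [0.207, -0.5096, 0.2055]
ee_rot: [3.142, -0.0, -1.067]
wrist_force: [0.7, 0.4, 0.7]
width: 0.094
```

Request:
jog_arm([
  {"x":0,"y":0,"z":0,"rx":0,"ry":0,"rz":-6.6},
  {"x":0,"y":0,"z":0,"rx":0,"ry":0,"rz":-6.6},
  {"x":0,"y":0,"z":0,"rx":0,"ry":0,"rz":-6.6},
  {"x":0,"y":0,"z":0,"rx":0,"ry":0,"rz":-6.6},
  {"x":0,"y":0,"z":0,"rx":0,"ry":0,"rz":-6.6},
  {"x":0,"y":0,"z":0,"rx":0,"ry":0,"rz":-6.6},
  {"x":0,"y":0,"z":0,"rx":0,"ry":0,"rz":-6.6},
  {"x":0,"y":0,"z":0,"rx":0,"ry":0,"rz":-6.6},
  {"x":0,"y":0,"z":0,"rx":0,"ry":0,"rz":-6.6},
  {"x":0,"y":0,"z":0,"rx":0,"ry":0,"rz":-6.6},
])

```text
time: 2.67
tool_pos: [0.207, -0.5096, 0.2055]
ee_rot: [3.141, -0.0, 0.144]
wrist_force: [-0.4, 0.2, -0.1]
width: 0.0942
```

Request:
jog_arm([
  {"x":0.0189,"y":-0.0353,"z":0,"rx":0,"ry":0,"rz":0},
  {"x":0.0189,"y":-0.0353,"z":0,"rx":0,"ry":0,"rz":0},
  {"x":0.0189,"y":-0.0353,"z":0,"rx":0,"ry":0,"rz":0},
  {"x":0.0189,"y":-0.0353,"z":0,"rx":0,"ry":0,"rz":0},
  {"x":0.0189,"y":-0.0353,"z":0,"rx":0,"ry":0,"rz":0},
  {"x":0.0189,"y":-0.0353,"z":0,"rx":0,"ry":0,"rz":0},
  {"x":0.0189,"y":-0.0353,"z":0,"rx":0,"ry":0,"rz":0},
  {"x":0.0189,"y":-0.0353,"z":0,"rx":0,"ry":0,"rz":0},
  {"x":0.0189,"y":-0.0353,"z":0,"rx":0,"ry":0,"rz":0},
  {"x":0.0189,"y":-0.0353,"z":0,"rx":0,"ry":0,"rz":0},
  {"x":0.0189,"y":-0.0353,"z":0,"rx":0,"ry":0,"rz":0},
  {"x":0.0189,"y":-0.0353,"z":0,"rx":0,"ry":0,"rz":0},
])

```text
time: 3.67
tool_pos: [0.373, -0.0466, 0.2038]
ee_rot: [3.14, -0.006, 0.13]
wrist_force: [1.3, -0.6, -0.9]
width: 0.0939
```

```bash
python3 to.py .4897 .152 .205 5
```

```text
t 3.67 tcp [373.  -46.6 203.8] rpy [179.89  -0.32   7.47] F [ 1.25 -0.63 -0.92] T [-0.05 -0.15  0.01] w 93.9 j [-0.28 -0.32  1.74  0.    1.71 -0.41]
 rot [ 0.1  -0.32  2.47] rows 0.3 shift before rot mm [ 141.6 -181.7   -0.8] after rot [ 133.6 -187.7   -1.2] rows 5.6
```

Request:
jog_arm([
  {"x":0.024,"y":-0.0303,"z":0,"rx":0,"ry":0,"rz":2.4},
  {"x":0.022,"y":-0.0313,"z":0,"rx":0,"ry":0,"rz":0},
  {"x":0.022,"y":-0.0313,"z":0,"rx":0,"ry":0,"rz":0},
  {"x":0.022,"y":-0.0313,"z":0,"rx":0,"ry":0,"rz":0},
  {"x":0.022,"y":-0.0313,"z":0,"rx":0,"ry":0,"rz":0},
  {"x":0.022,"y":-0.0313,"z":0,"rx":0,"ry":0,"rz":0},
  {"x":0,"y":0,"z":0,"rx":0,"ry":0,"rz":0},
])

```text
time: 4.25
tool_pos: [0.4923, 0.171, 0.2058]
ee_rot: [3.141, -0.013, 0.097]
wrist_force: [-0.2, -1.1, -0.8]
width: 0.0938
```

```bash
python3 to.py .4897 .152 .12 5; python3 - <<'E'
from h import *
save(cams.snapshot('top'),'top1'); save(cams.snapshot('side'),'side1')
E
```

```text
t 4.25 tcp [492.3 171.  205.8] rpy [179.94  -0.75   5.54] F [-0.18 -1.08 -0.84] T [-0.01 -0.06 -0.01] w 93.8 j [ 0.23  0.01  1.45 -0.    1.67  0.13]
 rot [ 0.06 -0.75  0.54] rows 0.1 shift before rot mm [-5.5 18.6 85.8] after rot [-4.2 18.7 85.8] rows 2.1
```

View pics/side1.png

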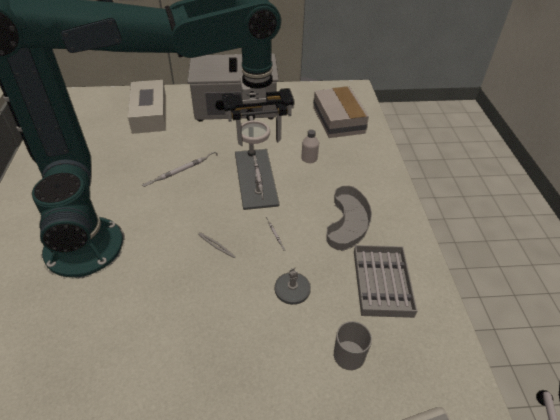

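Request:
jog_arm([
  {"x":-0.004,"y":0.0187,"z":0,"rx":0,"ry":-0.7,"rz":0.5},
  {"x":0,"y":0,"z":0,"rx":0,"ry":0,"rz":0},
  {"x":0,"y":0,"z":0,"rx":0,"ry":0,"rz":0},
])

```text
time: 4.6
tool_pos: [0.4869, 0.1451, 0.2069]
ee_rot: [3.136, 0.001, 0.083]
wrist_force: [-0.2, -0.4, -0.0]
width: 0.0936
```

```bash
python3 to.py .4897 .152 .12 5; python3 - <<'E'
from h import *
o=robot.get_obs()
s=cams.snapshot('top'); save(s,'top2',(90,130,180,130),4.4)
print(proj(s,o['tool_pos']))
E
```

```text
t 4.6 tcp [486.9 145.1 206.9] rpy [1.797e+02 5.000e-02 4.770e+00] F [-0.22 -0.45 -0.03] T [ 0.01 -0.11 -0.02] w 93.6 j [ 0.18 -0.01  1.46 -0.01  1.68  0.1 ]
 rot [ 0.3   0.05 -0.23] rows 0.0 shift before rot mm [ 3.4 -7.1 86.9] after rot [ 3.3 -6.6 86.9] rows 2.1
[[200.48168727 208.01639424]]
```

View pics/top2.png

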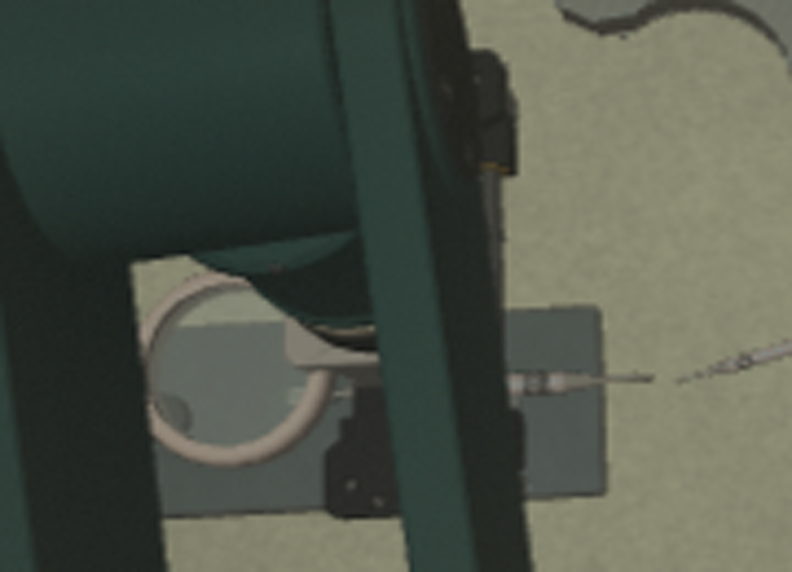

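Request:
jog_arm([
  {"x":0.0033,"y":-0.0066,"z":0.01,"rx":0,"ry":0,"rz":0},
  {"x":0,"y":0,"z":0.02,"rx":0,"ry":0,"rz":0},
  {"x":0,"y":0,"z":0.02,"rx":0,"ry":0,"rz":0},
  {"x":0,"y":0,"z":0.02,"rx":0,"ry":0,"rz":0},
  {"x":0,"y":0,"z":0.01,"rx":0,"ry":0,"rz":0},
  {"x":0,"y":0,"z":0,"rx":0,"ry":0,"rz":0},
  {"x":0,"y":0,"z":0,"rx":0,"ry":0,"rz":0},
])

```text
time: 5.23
tool_pos: [0.4901, 0.1518, 0.1244]
ee_rot: [3.139, -0.006, 0.078]
wrist_force: [0.2, 0.2, 0.3]
width: 0.0944
```

```bash
python3 to.py .4897 .152 .056 5; python3 - <<'E'
from h import *
s=cams.snapshot('side'); save(s,'side2',(210,80,100,130),4.6)
E
```

```text
t 5.23 tcp [490.1 151.8 124.4] rpy [179.82  -0.37   4.48] F [0.18 0.19 0.32] T [-0.07 -0.03  0.02] w 94.4 j [ 0.19  0.03  1.59 -0.    1.51  0.11]
 rot [ 0.18 -0.37 -0.52] rows 0.1 shift before rot mm [-0.9 -0.4 68.4] after rot [-0.4 -0.2 68.4] rows 1.6
```

View pics/side2.png

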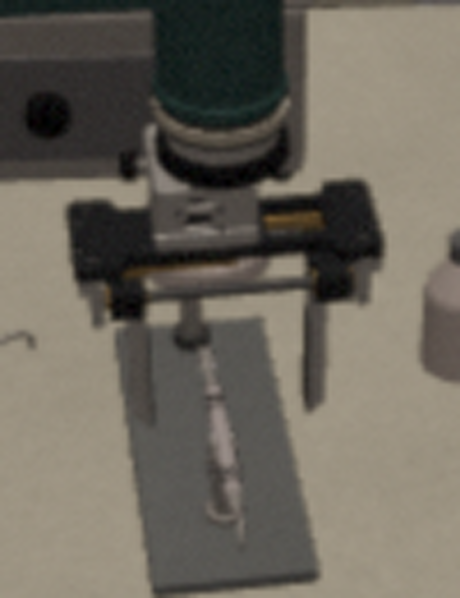

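Request:
jog_arm([
  {"x":0,"y":0,"z":0.015,"rx":0,"ry":-0.3,"rz":-0.4},
  {"x":0,"y":0,"z":0.015,"rx":0,"ry":0,"rz":0},
  {"x":0,"y":0,"z":0.015,"rx":0,"ry":0,"rz":0},
  {"x":0,"y":0,"z":0.01,"rx":0,"ry":0,"rz":0},
  {"x":0,"y":0,"z":0.008,"rx":0,"ry":0,"rz":0},
  {"x":0,"y":0,"z":0,"rx":0,"ry":0,"rz":0},
  {"x":0,"y":0,"z":0,"rx":0,"ry":0,"rz":0},
])

```text
time: 5.87
tool_pos: [0.4951, 0.1529, 0.0623]
ee_rot: [3.14, -0.012, 0.087]
wrist_force: [-0.1, 0.2, 0.0]
width: 0.0939
```

```bash
python3 to.py .4897 .152 .056 5; python3 - <<'E'
from h import *
s=cams.snapshot('side'); save(s,'side3',(210,80,100,130),4.6)
E
```

```text
t 5.87 tcp [495.1 152.9  62.3] rpy [179.91  -0.71   4.98] F [-0.08  0.16  0.02] T [-0.04 -0.11  0.  ] w 93.9 j [ 0.19  0.08  1.67 -0.    1.38  0.11]
 rot [ 0.09 -0.71 -0.02] rows 0.1 shift before rot mm [-5.6  0.4  6.2] after rot [-5.5  0.4  6.3] rows 0.2
```

View pics/side3.png

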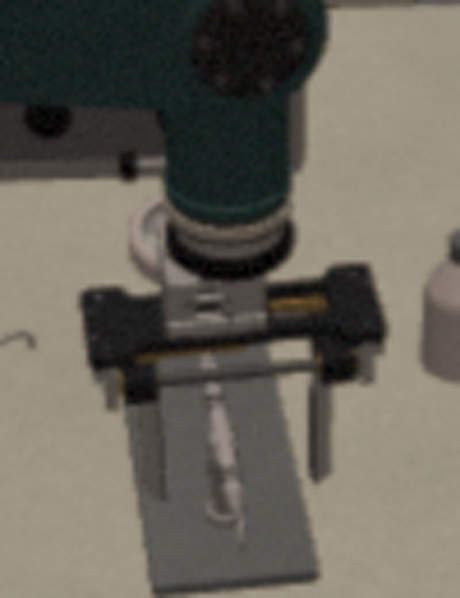

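Request:
jog_arm([
  {"x":-0.0055,"y":0.0004,"z":0.006,"rx":0,"ry":-0.7,"rz":0},
  {"x":0,"y":0,"z":0,"rx":0,"ry":0,"rz":0},
  {"x":0,"y":0,"z":0,"rx":0,"ry":0,"rz":0},
])

```text
time: 6.17
tool_pos: [0.4906, 0.1522, 0.0576]
ee_rot: [3.14, -0.002, 0.087]
wrist_force: [-0.7, -0.5, 0.1]
width: 0.0941
```

Request:
jog_arm([
  {"x":0,"y":0,"z":0,"rx":0,"ry":0,"rz":0},
  {"x":0,"y":0,"z":0,"rx":0,"ry":0,"rz":0},
  {"x":0,"y":0,"z":0,"rx":0,"ry":0,"rz":0},
  {"x":0,"y":0,"z":0,"rx":0,"ry":0,"rz":0},
], claw=0.28)

```text
time: 6.5
tool_pos: [0.4914, 0.1524, 0.059]
ee_rot: [3.141, -0.005, 0.087]
wrist_force: [0.5, -0.5, 0.7]
width: 0.0707
```

```bash
python3 to.py .4897 .152 .056 5; python3 - <<'E'
from h import *
s=cams.snapshot('side'); save(s,'side4',(210,80,100,130),4.6)
E
```

```text
t 6.5 tcp [491.4 152.4  59. ] rpy [179.95  -0.29   4.98] F [ 0.52 -0.45  0.65] T [-0.01 -0.08  0.02] w 70.7 j [ 0.19  0.08  1.67 -0.    1.38  0.1 ]
 rot [ 0.05 -0.29 -0.02] rows 0.0 shift before rot mm [-1.7  0.2  3. ] after rot [-1.7  0.2  3. ] rows 0.1
```

View pics/side4.png

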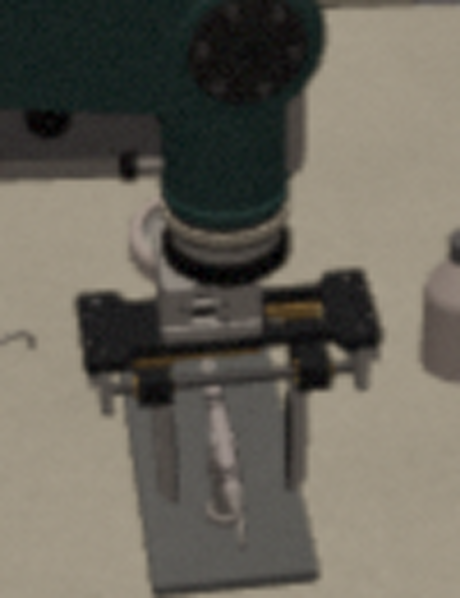

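Request:
jog_arm([
  {"x":-0.0015,"y":0,"z":0.0025,"rx":0,"ry":-0.3,"rz":0},
  {"x":0,"y":0,"z":0,"rx":0,"ry":0,"rz":0},
  {"x":0,"y":0,"z":0,"rx":0,"ry":0,"rz":0},
  {"x":0,"y":0,"z":0,"rx":0,"ry":0,"rz":0},
  {"x":0,"y":0,"z":0,"rx":0,"ry":0,"rz":0},
  {"x":0,"y":0,"z":0,"rx":0,"ry":0,"rz":0},
  {"x":0,"y":0,"z":0,"rx":0,"ry":0,"rz":0},
], claw=0.25)

```text
time: 7.13
tool_pos: [0.4898, 0.1522, 0.0562]
ee_rot: [3.141, 0.001, 0.087]
wrist_force: [0.8, 0.0, -0.7]
width: 0.0241
```

```bash
python3 to.py .4897 .152 .056 5; python3 - <<'E'
from h import *
s=cams.snapshot('side'); save(s,'side5',(210,80,100,130),4.6)
s=cams.snapshot('top'); save(s,'top5',(90,130,180,130),4.4)
E
```

```text
t 7.13 tcp [489.8 152.2  56.2] rpy [1.7995e+02 4.0000e-02 4.9900e+00] F [ 0.77  0.03 -0.66] T [-0.07 -0.08 -0.02] w 24.1 j [ 0.19  0.09  1.68 -0.    1.38  0.1 ]
 rot [ 0.05  0.04 -0.01] rows 0.0 shift before rot mm [-0.1  0.2  0.2] after rot [-0.1  0.2  0.2] rows 0.0
```

View pics/side5.png

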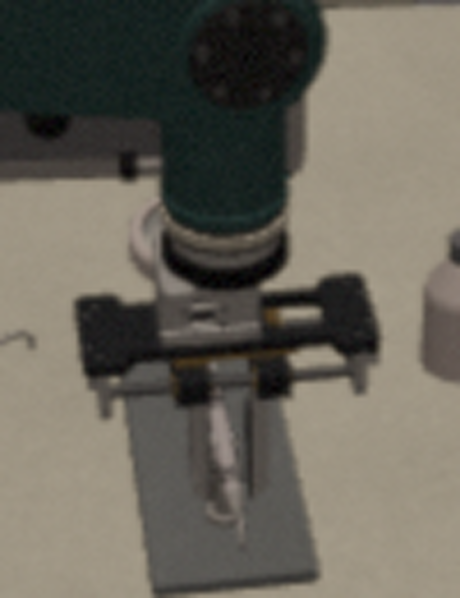

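View pics/top5.png

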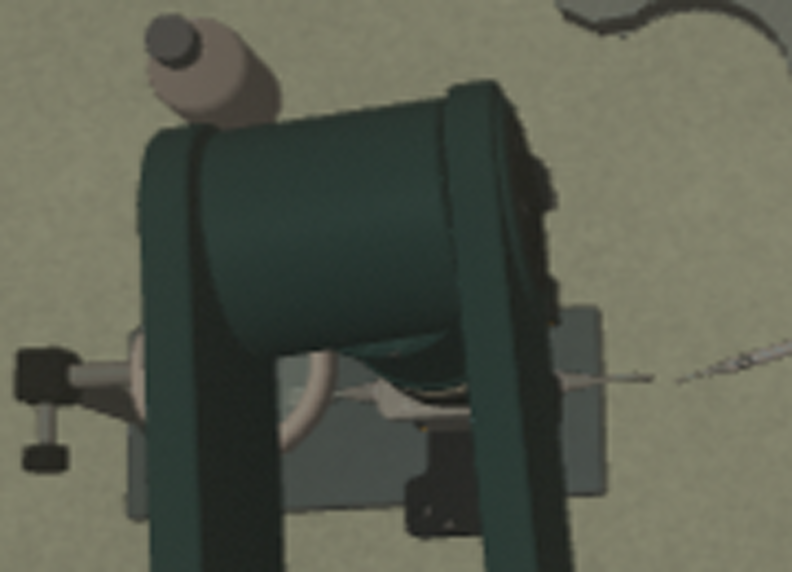

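Request:
jog_arm([
  {"x":0,"y":0,"z":0,"rx":0,"ry":0,"rz":0},
  {"x":0,"y":0,"z":0,"rx":0,"ry":0,"rz":0},
  {"x":0,"y":0,"z":0,"rx":0,"ry":0,"rz":0},
  {"x":0,"y":0,"z":0,"rx":0,"ry":0,"rz":0},
  {"x":0,"y":0,"z":0,"rx":0,"ry":0,"rz":0},
], claw=0)

```text
time: 7.65
tool_pos: [0.4897, 0.1522, 0.0562]
ee_rot: [3.141, 0.001, 0.087]
wrist_force: [-0.1, 0.0, -0.1]
width: 0.0107
```

```bash
python3 to.py .4897 .152 .056 5
```

```text
t 7.65 tcp [489.7 152.2  56.2] rpy [1.7995e+02 5.0000e-02 4.9900e+00] F [-0.13  0.   -0.07] T [-0.02 -0.07  0.03] w 10.7 j [ 0.19  0.09  1.68 -0.    1.38  0.1 ]
 rot [ 0.05  0.05 -0.01] rows 0.0 shift before rot mm [-0.1  0.2  0.2] after rot [-0.1  0.2  0.2] rows 0.0
```

Request:
jog_arm([
  {"x":0,"y":0,"z":-0.003,"rx":0,"ry":0,"rz":0},
  {"x":0,"y":0,"z":-0.003,"rx":0,"ry":0,"rz":0},
  {"x":0,"y":0,"z":-0.003,"rx":0,"ry":0,"rz":0},
  {"x":0,"y":0,"z":-0.003,"rx":0,"ry":0,"rz":0},
  {"x":0,"y":0,"z":-0.004,"rx":0,"ry":0,"rz":0},
  {"x":0,"y":0,"z":0,"rx":0,"ry":0,"rz":0},
])

```text
time: 8.15
tool_pos: [0.4897, 0.1521, 0.0733]
ee_rot: [3.141, 0.001, 0.087]
wrist_force: [1.2, 0.5, -0.5]
width: 0.0111
```

```bash
python3 to.py .4897 .152 .076 5; python3 - <<'E'
from h import *
s=cams.snapshot('side'); save(s,'side6',(210,80,100,130),4.6)
s=cams.snapshot('top'); save(s,'top6',(90,130,180,130),4.4)
E
```

```text
t 8.15 tcp [489.7 152.1  73.3] rpy [1.7994e+02 7.0000e-02 4.9800e+00] F [ 1.25  0.55 -0.51] T [-0.02 -0.07 -0.02] w 11.1 j [ 0.19  0.07  1.65 -0.    1.42  0.1 ]
 rot [ 0.06  0.07 -0.02] rows 0.0 shift before rot mm [-0.1  0.1 -2.7] after rot [-0.1  0.1 -2.7] rows 0.1
```

View pics/side6.png

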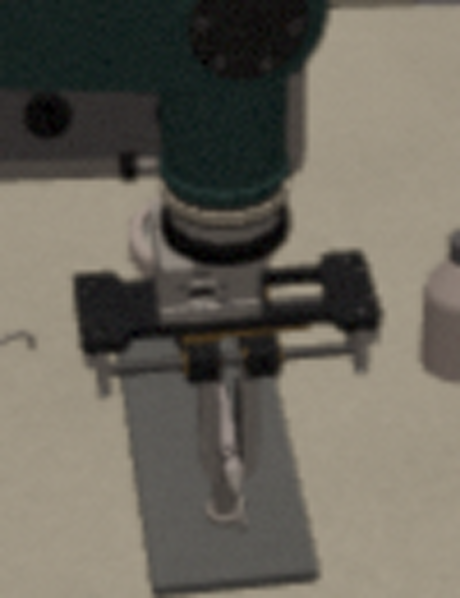

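View pics/top6.png

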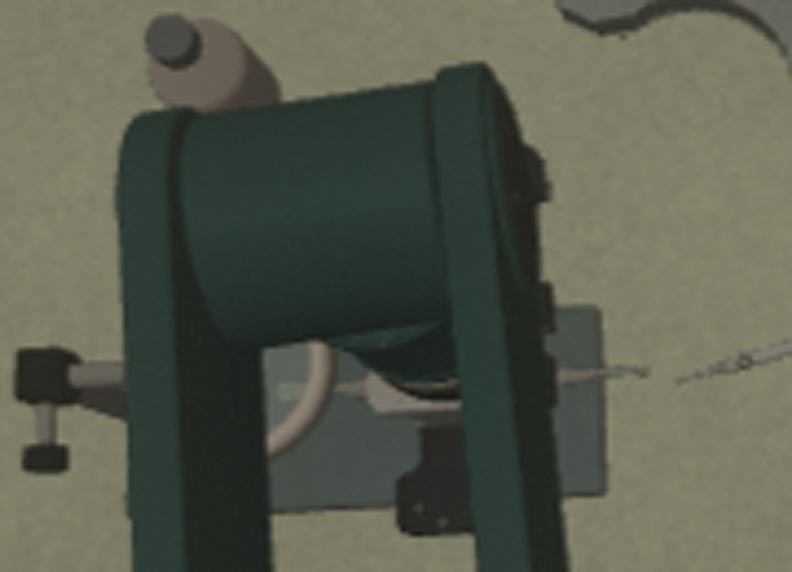

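Request:
jog_arm([
  {"x":0,"y":0,"z":-0.008,"rx":0,"ry":0,"rz":0},
  {"x":0,"y":0.01,"z":0,"rx":0,"ry":0,"rz":0},
  {"x":0,"y":0.02,"z":0,"rx":0,"ry":0,"rz":0},
  {"x":0,"y":0.02,"z":0,"rx":0,"ry":0,"rz":0},
  {"x":0,"y":0.02,"z":0,"rx":0,"ry":0,"rz":0},
  {"x":0,"y":0.02,"z":0,"rx":0,"ry":0,"rz":0},
  {"x":0,"y":0.02,"z":0,"rx":0,"ry":0,"rz":0},
  {"x":0,"y":0.01,"z":0,"rx":0,"ry":0,"rz":0},
  {"x":0,"y":0,"z":0,"rx":0,"ry":0,"rz":0},
])

```text
time: 9.0
tool_pos: [0.4999, 0.0243, 0.0827]
ee_rot: [3.138, 0.002, 0.09]
wrist_force: [0.5, -0.1, -0.2]
width: 0.011
```

```bash
python3 to.py .537 -.188 .15 -58; python3 - <<'E'
from h import *
s=cams.snapshot('side'); save(s,'side7',(180,60,160,160),3.7)
s=cams.snapshot('top'); save(s,'top7',(90,130,240,130),3.3)
E
```

```text
t 9.0 tcp [499.9  24.3  82.7] rpy [1.7981e+02 1.0000e-01 5.1700e+00] F [ 0.47 -0.05 -0.23] T [-0.01 -0.05  0.02] w 11.0 j [-0.06  0.04  1.67 -0.    1.44 -0.15]
 rot [ 2.300e-01 -2.000e-02  6.317e+01] rows 8.9 shift before rot mm [ 17.7 215.  -66.6] after rot [199.7  81.  -67.3] rows 5.4
```

View pics/side7.png

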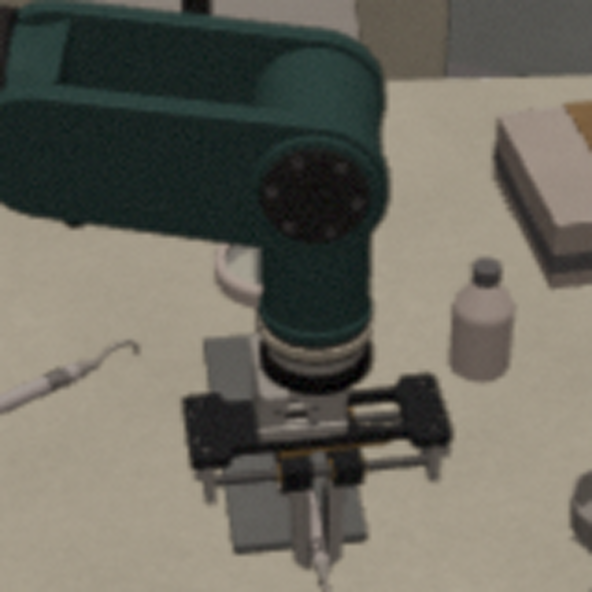

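View pics/top7.png

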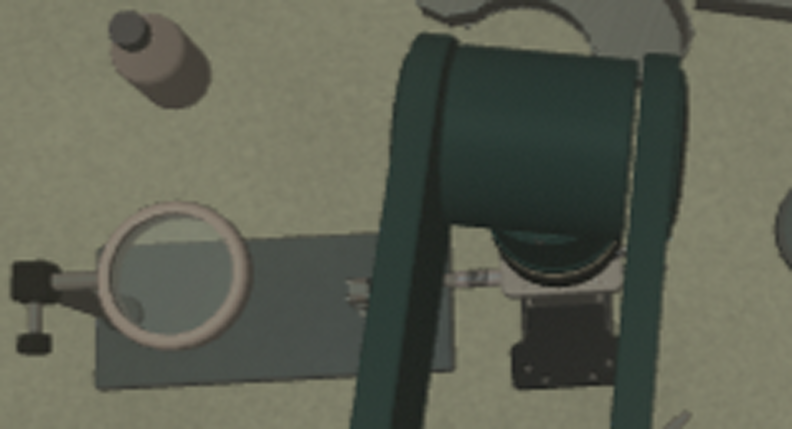

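Request:
jog_arm([
  {"x":0,"y":0.01,"z":-0.015,"rx":0,"ry":0,"rz":0},
  {"x":0,"y":0.01,"z":-0.025,"rx":0,"ry":0,"rz":0},
  {"x":0,"y":0,"z":-0.025,"rx":0,"ry":0,"rz":7},
  {"x":0,"y":0,"z":0,"rx":0,"ry":0,"rz":7},
  {"x":0,"y":0,"z":0,"rx":0,"ry":0,"rz":7},
  {"x":0,"y":0,"z":0,"rx":0,"ry":0,"rz":7},
  {"x":0,"y":0,"z":0,"rx":0,"ry":0,"rz":7},
  {"x":0,"y":0,"z":0,"rx":0,"ry":0,"rz":7},
  {"x":0,"y":0,"z":0,"rx":0,"ry":0,"rz":7},
  {"x":0,"y":0,"z":0,"rx":0,"ry":0,"rz":7},
  {"x":0,"y":0,"z":0,"rx":0,"ry":0,"rz":4},
  {"x":0,"y":0,"z":0,"rx":0,"ry":0,"rz":0},
])

```text
time: 10.1
tool_pos: [0.4998, 0.0208, 0.1504]
ee_rot: [3.141, 0.008, -0.977]
wrist_force: [0.1, 0.0, -0.4]
width: 0.0113
```

```bash
python3 to.py .537 -.188 .15 -58; python3 - <<'E'
from h import *
s=cams.snapshot('side'); save(s,'side8',(180,60,160,160),3.7)
s=cams.snapshot('top'); save(s,'top8',(200,80,240,170),3.3)
E
```

```text
t 10.1 tcp [499.8  20.8 150.4] rpy [179.96   0.45 -55.99] F [ 0.11  0.05 -0.41] T [-0.07 -0.    0.04] w 11.3 j [-0.08 -0.    1.57  0.01  1.58  0.9 ]
 rot [0.05 0.45 2.02] rows 0.3 shift before rot mm [193.8  86.   -1.1] after rot [196.7  79.1   0.4] rows 5.1
```

View pics/side8.png

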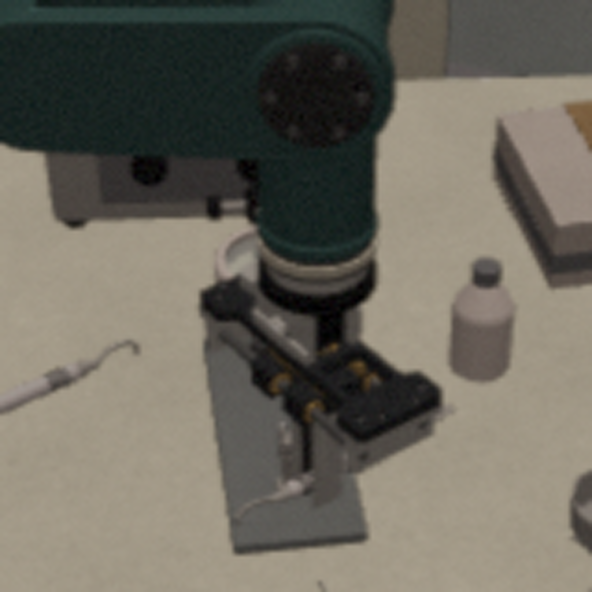

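View pics/top8.png

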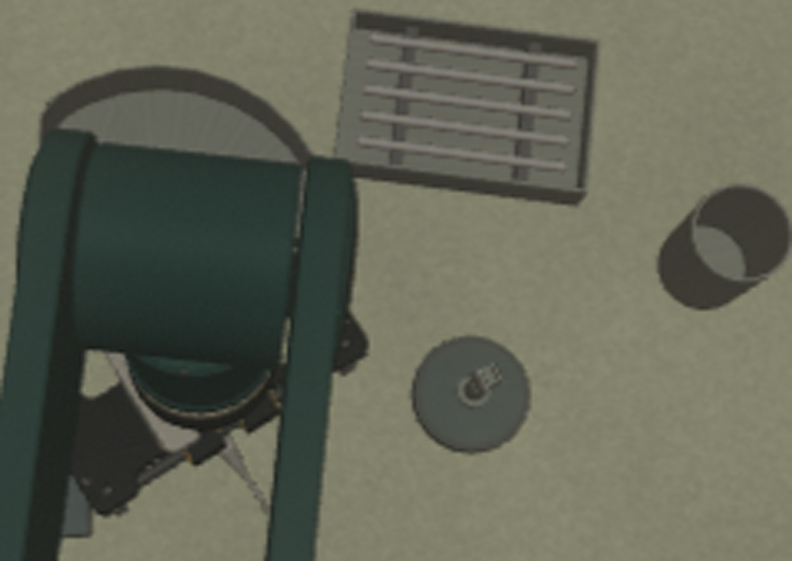

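```bash
cat > tri.py <<'E'
from h import *
def tri(a,ua,b,ub):
    r=[]
    for s,u in((a,ua),(b,ub)):
        R,o=RT(s); d=R@np.linalg.inv(np.array(s['mtx']))@np.array([*u,1.]); r.append((o,d/np.linalg.norm(d)))
    A=np.c_[r[0][1],-r[1][1]]; k=np.linalg.lstsq(A,r[1][0]-r[0][0],rcond=None)[0]
    p=r[0][0]+k[0]*r[0][1]; q=r[1][0]+k[1]*r[1][1]; return (p+q)/2,np.linalg.norm(p-q)
E
python3 - <<'E'
from tri import *
import pickle
S=pickle.load(open('S0.pkl','rb'))
p,e=tri(S['side'],(244.5,198.8),S['top'],(280.6,234.8)); print(p,e)
g=np.array([.4998,.0208,.1694]); d=p-g; print(d,np.degrees(np.arctan2(d[2],np.hypot(d[0],d[1]))),np.degrees(np.arctan2(-d[1],-d[0])),np.linalg.norm(d))
for L in (.07,.075): 
  P=g-L*np.array([np.cos(np.radians(34)),np.sin(np.radians(34)),0]); print(proj(S['side'],P),proj(S['top'],P))
# holder clip centre with both images
for u,v in(((337,240),(270,185)),):
    t=(np.array(u)+.5)/10-.5+[315,170]; s=(np.array(v)+.5)/10.9-.5+[268,255]
    print(tri(S['side'],s,S['top'],t))
print(tri(S['side'],(np.array([268,352])+.5)/10.9-.5+[268,255],S['top'],(np.array([279,293])+.5)/10-.5+[315,170]))
# stand clip calibr: true axis passes grip (0.4898,.1522) yaw 95
E
```

```text
[ 0.44436352 -0.01764939  0.17006453] 0.004998584546940588
[-0.05543648 -0.03844939  0.00066453] 0.5643445472752288 34.74423241768572 0.06746852029965633
[[242.4978287  199.42307199]] [[280.78857233 234.88779597]]
[[240.86016837 200.27041206]] [[282.07019922 236.90185307]]
(array([ 0.55577656, -0.178279  ,  0.07522185]), np.float64(0.0011470409979901014))
(array([ 0.55751881, -0.17629271,  0.00781709]), np.float64(0.00027408978423393244))
```

Request:
jog_arm([
  {"x":0.01,"y":0.004,"z":0,"rx":0,"ry":0.4,"rz":2},
  {"x":0.03,"y":0.012,"z":0,"rx":0,"ry":0,"rz":0},
  {"x":0.035,"y":0.0145,"z":0,"rx":0,"ry":0,"rz":0},
  {"x":0.035,"y":0.0145,"z":0,"rx":0,"ry":0,"rz":0},
  {"x":0.035,"y":0.0145,"z":0,"rx":0,"ry":0,"rz":0},
  {"x":0.025,"y":0.01,"z":0,"rx":0,"ry":0,"rz":0},
  {"x":0.015,"y":0.006,"z":0,"rx":0,"ry":0,"rz":0},
  {"x":0,"y":0,"z":0,"rx":0,"ry":0,"rz":0},
  {"x":0,"y":0,"z":0,"rx":0,"ry":0,"rz":0},
])

```text
time: 10.95
tool_pos: [0.5369, -0.1868, 0.1494]
ee_rot: [3.14, -0.003, -1.005]
wrist_force: [-0.1, 0.2, -0.4]
width: 0.011
```

```bash
python3 to.py .5356 -.1907 .11 -58
```

```text
t 10.95 tcp [ 536.9 -186.8  149.4] rpy [ 1.7992e+02 -1.4000e-01 -5.7570e+01] F [-0.12  0.16 -0.41] T [-0.03 -0.03  0.06] w 11.0 j [-0.43  0.14  1.42 -0.    1.58  0.57]
 rot [ 0.08 -0.14  0.43] rows 0.1 shift before rot mm [ 2.5  3.1 39.4] after rot [ 2.6  3.2 39.4] rows 1.0
```

Request:
jog_arm([
  {"x":0.0026,"y":0.0032,"z":0.008,"rx":0,"ry":-0.1,"rz":0.4},
  {"x":0,"y":0,"z":0.015,"rx":0,"ry":0,"rz":0},
  {"x":0,"y":0,"z":0.015,"rx":0,"ry":0,"rz":0},
  {"x":0,"y":0,"z":0.008,"rx":0,"ry":0,"rz":0},
  {"x":0,"y":0,"z":0,"rx":0,"ry":0,"rz":0},
  {"x":0,"y":0,"z":0,"rx":0,"ry":0,"rz":0},
  {"x":0,"y":0,"z":0,"rx":0,"ry":0,"rz":0},
])

```text
time: 11.53
tool_pos: [0.5345, -0.1863, 0.1005]
ee_rot: [3.14, 0.001, -1.007]
wrist_force: [-0.3, -0.1, -0.4]
width: 0.0109
```

```bash
python3 to.py .5356 -.1907 .072 -58; python3 - <<'E'
from h import *
s=cams.snapshot('side'); save(s,'side9',(240,180,110,110),5.4)
s=cams.snapshot('top'); save(s,'top9',(270,130,130,110),5.4)
E
```

```text
t 11.53 tcp [ 534.5 -186.3  100.5] rpy [ 1.7993e+02  4.0000e-02 -5.7700e+01] F [-0.27 -0.08 -0.4 ] T [-0.    0.02  0.02] w 10.9 j [-0.44  0.17  1.49 -0.    1.48  0.57]
 rot [0.07 0.04 0.3 ] rows 0.0 shift before rot mm [ 4.3  1.4 28.5] after rot [ 4.3  1.4 28.5] rows 0.7
```

View pics/side9.png

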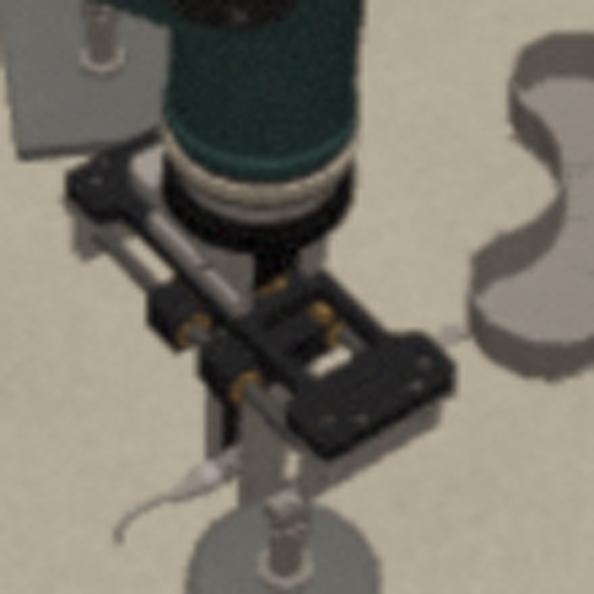

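View pics/top9.png

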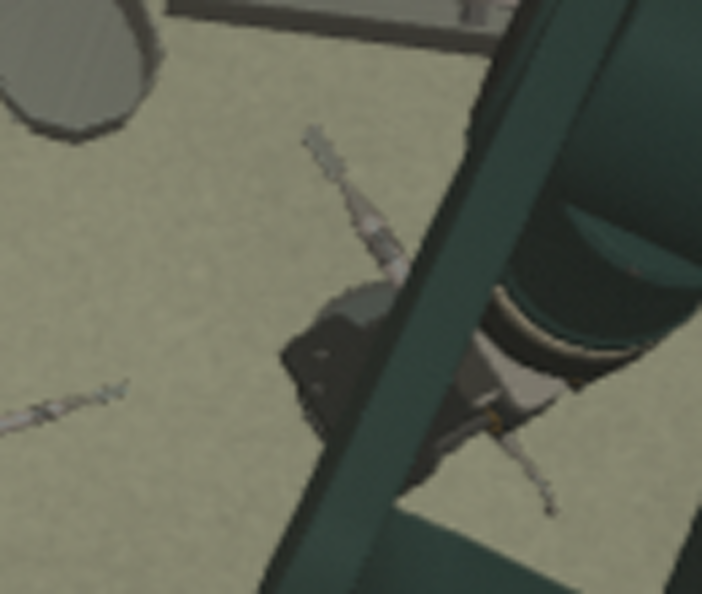

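```bash
python3 - <<'E'
from tri import *
import pickle
S=pickle.load(open('S0.pkl','rb'));s=S['top']
q=lambda u,v:(np.array([u,v])+.5)/5.4-.5+[270,130]
P=[back(s,q(*u),.1195) for u in ((313,130),(347,188),(383,246),(512,441),(550,512))]
P=np.array(P);print(P)
d=P[1]-P[3];a=np.arctan2(d[1],d[0]);print(np.degrees(a), np.linalg.norm(P[0]-P[4]))
n=np.array([-np.sin(a),np.cos(a)]);t=np.array([np.cos(a),np.sin(a)]);
print('lateral of clip', (np.array([.556,-.178])-P[:,:2])@n,'along',(np.array([.556,-.178])-P[:,:2])@t)
print('tcp',(np.array([.5345,-.1863])-P[:,:2])@n,(np.array([.5345,-.1863])-P[:,:2])@t)
E
```

```text
[[ 0.63911133 -0.12191755  0.1195    ]
 [ 0.61383347 -0.13661229  0.1195    ]
 [ 0.58882008 -0.15201976  0.1195    ]
 [ 0.5065114  -0.20612122  0.1195    ]
 [ 0.47705314 -0.22167016  0.1195    ]]
32.92978678160249 0.19029829459719788
lateral of clip [-0.00189187 -0.00329935 -0.00396483 -0.00329935 -0.00626238] along [-0.10024548 -0.0710406  -0.04167026  0.05682463  0.09000262]
tcp [ 0.00282927  0.00142178  0.0007563   0.00142178 -0.00154125] [-0.1228032  -0.09359832 -0.06422799  0.03426691  0.0674449 ]
```

Request:
jog_arm([
  {"x":0.0038,"y":0.0014,"z":0.008,"rx":0,"ry":0,"rz":0.3},
  {"x":0,"y":0,"z":0.01,"rx":0,"ry":0,"rz":0},
  {"x":0,"y":0,"z":0.008,"rx":0,"ry":0,"rz":0},
  {"x":0,"y":0,"z":0,"rx":0,"ry":0,"rz":0},
  {"x":0,"y":0,"z":0,"rx":0,"ry":0,"rz":0},
])

```text
time: 12.05
tool_pos: [0.5373, -0.1917, 0.0747]
ee_rot: [-3.14, -0.004, -1.013]
wrist_force: [0.2, 0.8, -0.2]
width: 0.0109
```

```bash
python3 to.py .5352 -.1902 .07 -58; python3 - <<'E'
from h import *
s=cams.snapshot('side'); save(s,'side10',(250,220,80,80),7.4)
E
```

```text
t 12.05 tcp [ 537.3 -191.7   74.7] rpy [-179.9    -0.24  -58.04] F [ 0.19  0.79 -0.21] T [-0.03 -0.04  0.04] w 10.9 j [-0.44  0.19  1.52 -0.    1.43  0.57]
 rot [-0.1  -0.24 -0.04] rows 0.0 shift before rot mm [-2.4  1.   4.7] after rot [-2.4  1.   4.7] rows 0.1
```

View pics/side10.png

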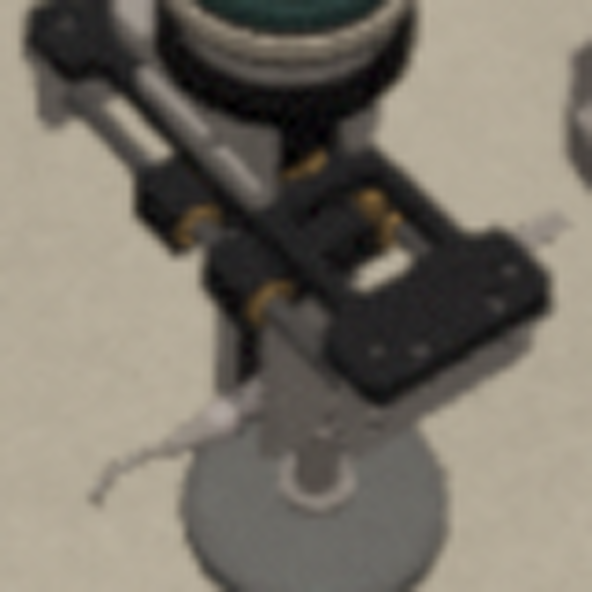

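Request:
jog_arm([
  {"x":-0.0023,"y":0.001,"z":0.003,"rx":0,"ry":-0.2,"rz":0},
  {"x":0,"y":0,"z":0,"rx":0,"ry":0,"rz":0},
  {"x":0,"y":0,"z":0,"rx":0,"ry":0,"rz":0},
  {"x":0,"y":0,"z":0,"rx":0,"ry":0,"rz":0},
])

```text
time: 12.43
tool_pos: [0.5349, -0.1902, 0.0714]
ee_rot: [-3.14, -0.0, -1.013]
wrist_force: [-0.8, -0.1, -0.1]
width: 0.011
```

```bash
python3 to.py .5352 -.1902 .056 -58
```

```text
t 12.43 tcp [ 534.9 -190.2   71.4] rpy [-179.91   -0.    -58.05] F [-0.76 -0.05 -0.11] T [-0.    0.02  0.01] w 11.0 j [-0.44  0.19  1.53  0.    1.43  0.57]
 rot [-0.09 -0.   -0.05] rows 0.0 shift before rot mm [ 0.2 -0.2 15.4] after rot [ 0.2 -0.2 15.4] rows 0.4
```

Request:
jog_arm([
  {"x":0,"y":0,"z":0.004,"rx":0,"ry":0,"rz":0},
  {"x":0,"y":0,"z":0.003,"rx":0,"ry":0,"rz":0},
  {"x":0,"y":0,"z":0.002,"rx":0,"ry":0,"rz":0},
])

```text
time: 12.68
tool_pos: [0.5356, -0.1898, 0.0638]
ee_rot: [-3.138, -0.001, -1.013]
wrist_force: [-0.8, 1.3, 4.4]
width: 0.0108
```

Request:
jog_arm([
  {"x":0,"y":0,"z":0.002,"rx":0,"ry":0,"rz":0},
  {"x":0,"y":0,"z":0,"rx":0,"ry":0,"rz":0},
])

```text
time: 12.85
tool_pos: [0.5363, -0.1899, 0.0627]
ee_rot: [-3.137, -0.003, -1.013]
wrist_force: [-0.0, 1.5, 0.8]
width: 0.0113
```

```bash
python3 to.py .5352 -.1902 .056 -58
```

```text
t 12.85 tcp [ 536.3 -189.9   62.7] rpy [-1.7971e+02 -1.5000e-01 -5.8030e+01] F [-0.01  1.46  0.76] T [ 0.15  0.02 -0.02] w 11.3 j [-0.44  0.2   1.54  0.    1.4   0.57]
 rot [-0.29 -0.15 -0.03] rows 0.0 shift before rot mm [-0.3  1.1  6.7] after rot [-0.3  1.1  6.7] rows 0.2
```

Request:
jog_arm([
  {"x":0,"y":0,"z":0.003,"rx":0,"ry":0,"rz":0},
  {"x":0,"y":0,"z":0.002,"rx":0,"ry":0,"rz":0},
])

```text
time: 13.02
tool_pos: [0.5369, -0.19, 0.0582]
ee_rot: [-3.135, -0.004, -1.013]
wrist_force: [-1.3, 1.4, -0.3]
width: 0.0109
```

Request:
jog_arm([
  {"x":0,"y":0,"z":0.002,"rx":0,"ry":0,"rz":0},
  {"x":0,"y":0,"z":0,"rx":0,"ry":0,"rz":0},
])

```text
time: 13.18
tool_pos: [0.5365, -0.1899, 0.0554]
ee_rot: [-3.136, -0.003, -1.013]
wrist_force: [-1.3, 0.2, 5.3]
width: 0.011
```

```bash
python3 to.py .5352 -.1902 .056 -58; python3 - <<'E'
from h import *
s=cams.snapshot('side'); save(s,'side11',(250,220,80,80),7.4)
s=cams.snapshot('top'); save(s,'top11',(270,130,130,110),5.4)
E
```

```text
t 13.18 tcp [ 536.5 -189.9   55.4] rpy [-179.69   -0.18  -58.02] F [-1.29  0.23  5.25] T [ 0.19  0.17 -0.04] w 11.0 j [-0.44  0.2   1.55  0.    1.39  0.57]
 rot [-0.31 -0.18 -0.02] rows 0.0 shift before rot mm [-0.4  1.3 -0.6] after rot [-0.4  1.3 -0.6] rows 0.0
```

View pics/side11.png

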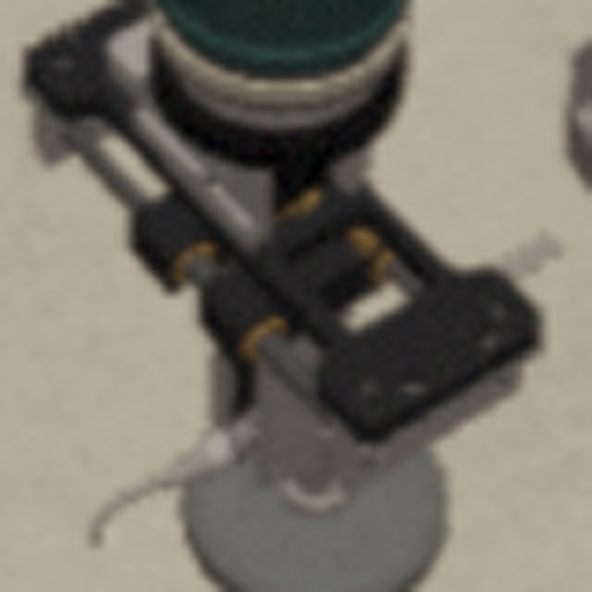

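View pics/top11.png

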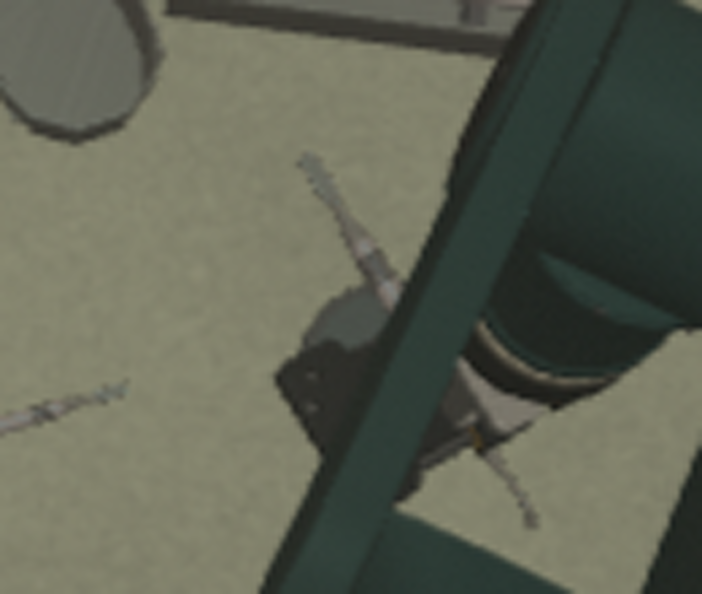

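```bash
python3 - <<'E'
from tri import *
import pickle
S=pickle.load(open('S0.pkl','rb'))
a=lambda u,v:(np.array([u,v])+.5)/7.4-.5+[250,220]
b=lambda u,v:(np.array([u,v])+.5)/5.4-.5+[270,130]
h,e=tri(S['side'],a(95,540),S['top'],b(532,522)); t,f=tri(S['side'],a(552,242),S['top'],b(305,158))
print(h,e,t,f); d=t-h; print(np.degrees(np.arctan2(d[2],np.hypot(d[0],d[1]))),np.degrees(np.arctan2(d[1],d[0])),np.linalg.norm(d),(h+t)/2)
E
```

```text
[ 0.48023275 -0.22745629  0.06526793] 0.0001684974229858466 [ 0.64080689 -0.12437369  0.0758033 ] 0.0002638412896686213
3.1602469791161867 32.69894958049182 0.19110487500001094 [ 0.56051982 -0.17591499  0.07053561]
```

Request:
jog_arm([
  {"x":0,"y":0,"z":-0.0005,"rx":0,"ry":0,"rz":0},
  {"x":0,"y":0,"z":0,"rx":0,"ry":0,"rz":0},
  {"x":0,"y":0,"z":0,"rx":0,"ry":0,"rz":0},
  {"x":0,"y":0,"z":0,"rx":0,"ry":0,"rz":0},
  {"x":0,"y":0,"z":0,"rx":0,"ry":0,"rz":0},
  {"x":0,"y":0,"z":0,"rx":0,"ry":0,"rz":0},
], claw=0.5)

```text
time: 13.78
tool_pos: [0.536, -0.1903, 0.0538]
ee_rot: [-3.138, -0.003, -1.013]
wrist_force: [0.3, -0.0, -0.0]
width: 0.0459
```

Request:
jog_arm([
  {"x":0,"y":0,"z":-0.015,"rx":0,"ry":0,"rz":0},
  {"x":0,"y":0,"z":-0.025,"rx":0,"ry":0,"rz":0},
  {"x":0,"y":0,"z":-0.025,"rx":0,"ry":0,"rz":0},
  {"x":0,"y":0,"z":-0.025,"rx":0,"ry":0,"rz":0},
  {"x":-0.02,"y":0,"z":-0.005,"rx":0,"ry":0,"rz":-7},
  {"x":-0.04,"y":0,"z":0,"rx":0,"ry":0,"rz":-7},
  {"x":-0.04,"y":0,"z":0,"rx":0,"ry":0,"rz":-7},
  {"x":-0.04,"y":0,"z":0,"rx":0,"ry":0,"rz":-7},
  {"x":-0.04,"y":0,"z":0,"rx":0,"ry":0,"rz":-7},
  {"x":-0.04,"y":0,"z":0,"rx":0,"ry":0,"rz":-7},
  {"x":0,"y":0,"z":0,"rx":0,"ry":0,"rz":-7},
  {"x":0,"y":0,"z":0,"rx":0,"ry":0,"rz":-7},
])

```text
time: 14.78
tool_pos: [0.358, -0.0514, 0.1489]
ee_rot: [-3.14, -0.003, -0.012]
wrist_force: [0.1, -1.0, 1.1]
width: 0.0471
```

```bash
python3 to.py ; python3 - <<'E'
from h import *
s=cams.snapshot('side'); save(s,'side12',(240,200,110,110),5.4)
s=cams.snapshot('top'); save(s,'top12',(270,130,130,110),5.4); save(s,'top12f')
E
```

```text
t 14.78 tcp [358.  -51.4 148.9] rpy [-1.7992e+02 -1.7000e-01 -7.1000e-01] F [ 0.14 -0.96  1.07] T [-0.07 -0.15  0.03] w 47.1 j [-0.3  -0.34  1.86  0.    1.62 -0.29]
```

View pics/side12.png

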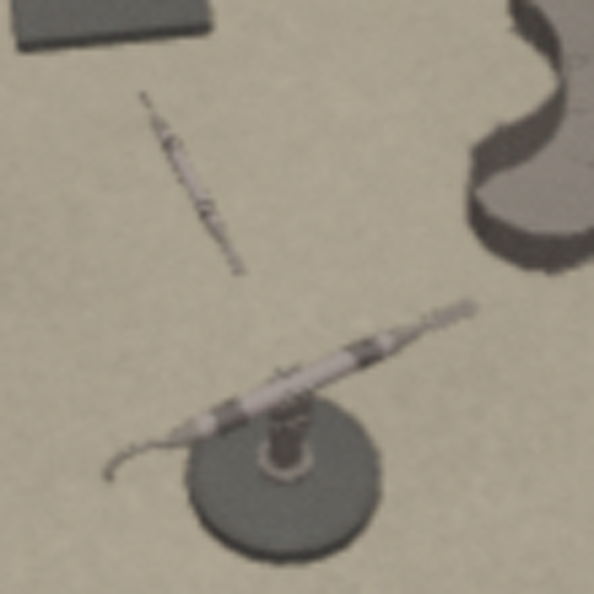

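View pics/top12.png

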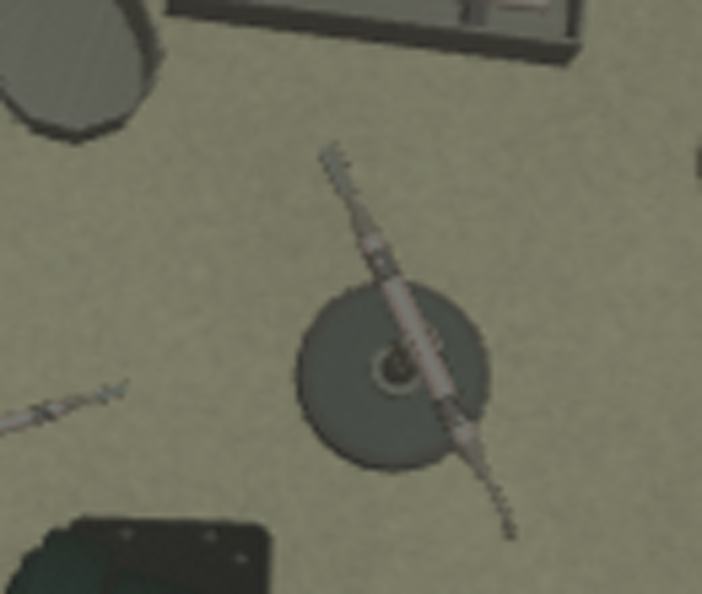

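```bash
python3 - <<'E'
from tri import *
import pickle
S=pickle.load(open('S0.pkl','rb'))
a=lambda u:(np.array(u)+.5)/5.4-.5+[240,200]
b=lambda u:(np.array(u)+.5)/5.4-.5+[270,130]
Q={}
for n,u,v in (('sp',(475,306),(330,150)),('b1',(370,352),(382,258)),('b2',(225,412),(452,412)),('hk',(108,475),(510,535))):
    p,e=tri(S['side'],a(u),S['top'],b(v)); Q[n]=p; print(n,p.round(4),round(e,4),back(S['top'],b(v),.075)[:2])
for i,j in (('sp','hk'),('b1','b2')):
    d=Q[i]-Q[j]; print(np.degrees(np.arctan2(d[2],np.hypot(d[0],d[1]))),np.degrees(np.arctan2(d[1],d[0])),np.linalg.norm(d),(Q[i]+Q[j])/2)
    t,h=[back(S['top'],b({'sp':(330,150),'b1':(382,258),'b2':(452,412),'hk':(510,535)}[k]),.075) for k in(i,j)]
    d=t-h;print('top',np.degrees(np.arctan2(d[1],d[0])),(t+h)/2,np.linalg.norm(d))
E
```

```text
sp [ 0.6469 -0.1359  0.0732] 0.0024 [ 0.6450517  -0.13572977]
b1 [ 0.5961 -0.1594  0.0738] 0.0001 [ 0.5956972  -0.15924693]
b2 [ 0.527  -0.1901  0.0756] 0.0008 [ 0.52674761 -0.19024112]
hk [ 0.4738 -0.2165  0.0702] 0.0005 [ 0.47292415 -0.21536332]
0.9265994491162269 24.97004464570509 0.1908957882852043 [ 0.56036205 -0.17618839  0.07169585]
top 24.827276940841198 [ 0.55898793 -0.17554655  0.075     ] 0.18965599135803837
-1.3789369963819347 23.921265182517494 0.07556226889606632 [ 0.56154709 -0.17476182  0.07472353]
top 24.204854859966737 [ 0.5612224  -0.17474402  0.075     ] 0.07559553569148822
```

Request:
jog_arm([
  {"x":0,"y":0,"z":0,"rx":0,"ry":0,"rz":-7.1},
  {"x":0,"y":0,"z":0,"rx":0,"ry":0,"rz":-7.1},
  {"x":0,"y":0,"z":0,"rx":0,"ry":0,"rz":-7.1},
  {"x":0,"y":0,"z":0,"rx":0,"ry":0,"rz":-7.1},
  {"x":0,"y":0,"z":0,"rx":0,"ry":0,"rz":-7.1},
  {"x":0,"y":0,"z":0,"rx":0,"ry":0,"rz":-7.1},
  {"x":0,"y":0,"z":0,"rx":0,"ry":0,"rz":-7.1},
  {"x":0,"y":0,"z":0,"rx":0,"ry":0,"rz":-7.1},
  {"x":0,"y":0,"z":0,"rx":0,"ry":0,"rz":-7.1},
  {"x":0,"y":0,"z":0,"rx":0,"ry":0,"rz":-7.1},
  {"x":0,"y":0,"z":0,"rx":0,"ry":0,"rz":-7.1},
  {"x":0,"y":0,"z":0,"rx":0,"ry":0,"rz":-7.1},
], claw=0.6)

```text
time: 15.88
tool_pos: [0.3657, -0.0559, 0.1495]
ee_rot: [3.138, -0.0, 1.479]
wrist_force: [-0.8, 0.5, 0.4]
width: 0.0567
```

Request:
jog_arm([
  {"x":0,"y":0,"z":0,"rx":0,"ry":0,"rz":-7.1},
  {"x":0,"y":0,"z":0,"rx":0,"ry":0,"rz":-7.1},
  {"x":0,"y":0,"z":0,"rx":0,"ry":0,"rz":-4},
  {"x":0,"y":0,"z":0,"rx":0,"ry":0,"rz":0},
  {"x":0,"y":0,"z":0,"rx":0,"ry":0,"rz":0},
])

```text
time: 16.3
tool_pos: [0.3688, -0.0579, 0.1493]
ee_rot: [3.139, 0.001, 1.794]
wrist_force: [1.0, 0.2, -0.3]
width: 0.0565
```

```bash
python3 to.py .5766 -.1678 .149 114.4
```

```text
t 16.3 tcp [368.8 -57.9 149.3] rpy [1.7983e+02 4.0000e-02 1.0277e+02] F [ 0.98  0.16 -0.31] T [-0.   -0.14  0.06] w 56.5 j [-0.31 -0.31  1.84  0.    1.61 -2.1 ]
 rot [  0.16   0.05 -11.63] rows 1.6 shift before rot mm [-153.2  178.4    1. ] after rot [-186.   143.9    0.3] rows 5.7
```

Request:
jog_arm([
  {"x":0,"y":0,"z":0,"rx":0,"ry":0,"rz":-5.8},
  {"x":0,"y":0,"z":0,"rx":0,"ry":0,"rz":-5.8},
  {"x":-0.02,"y":0.0155,"z":0,"rx":0,"ry":0,"rz":0},
  {"x":-0.03,"y":0.0232,"z":0,"rx":0,"ry":0,"rz":0},
  {"x":-0.03,"y":0.0232,"z":0,"rx":0,"ry":0,"rz":0},
  {"x":-0.03,"y":0.0232,"z":0,"rx":0,"ry":0,"rz":0},
  {"x":-0.03,"y":0.0232,"z":0,"rx":0,"ry":0,"rz":0},
  {"x":-0.02,"y":0.0155,"z":0,"rx":0,"ry":0,"rz":0},
  {"x":-0.01,"y":0.0078,"z":0,"rx":0,"ry":0,"rz":0},
  {"x":0,"y":0,"z":0,"rx":0,"ry":0,"rz":0},
  {"x":0,"y":0,"z":0,"rx":0,"ry":0,"rz":0},
])

```text
time: 17.22
tool_pos: [0.5693, -0.1669, 0.146]
ee_rot: [3.139, 0.0, 1.965]
wrist_force: [0.1, -0.9, 0.6]
width: 0.0563
```

```bash
python3 to.py .5766 -.1678 .149 114.4
```

```text
t 17.22 tcp [ 569.3 -166.9  146. ] rpy [1.7987e+02 1.0000e-02 1.1257e+02] F [ 0.12 -0.85  0.56] T [ 0.07 -0.1  -0.06] w 56.3 j [-0.38  0.2   1.36  0.    1.58 -2.35]
 rot [ 0.13  0.01 -1.83] rows 0.3 shift before rot mm [-3.7  6.4 -3. ] after rot [-3.9  6.3 -3. ] rows 0.2
```

Request:
jog_arm([
  {"x":-0.0039,"y":0.0063,"z":0.01,"rx":0,"ry":0,"rz":-1.8},
  {"x":0,"y":0,"z":0.015,"rx":0,"ry":0,"rz":0},
  {"x":0,"y":0,"z":0.015,"rx":0,"ry":0,"rz":0},
  {"x":0,"y":0,"z":0.005,"rx":0,"ry":0,"rz":0},
  {"x":0,"y":0,"z":0,"rx":0,"ry":0,"rz":0},
  {"x":0,"y":0,"z":0,"rx":0,"ry":0,"rz":0},
  {"x":0,"y":0,"z":0,"rx":0,"ry":0,"rz":0},
])

```text
time: 17.8
tool_pos: [0.5736, -0.1657, 0.1014]
ee_rot: [3.139, -0.0, 1.989]
wrist_force: [-0.6, -0.0, -0.2]
width: 0.0563
```

```bash
python3 to.py .5766 -.1678 .056 114.4;  python3 - <<'E'
from h import *
s=cams.snapshot('side'); save(s,'side13',(240,190,110,110),5.4)
s=cams.snapshot('top'); save(s,'top13',(270,130,130,110),5.4)
E
```

```text
t 17.8 tcp [ 573.6 -165.7  101.4] rpy [ 1.7987e+02 -1.0000e-02  1.1394e+02] F [-0.58 -0.01 -0.24] T [ 0.06 -0.1  -0.03] w 56.3 j [-0.38  0.23  1.41  0.    1.5  -2.37]
 rot [ 0.13 -0.01 -0.46] rows 0.1 shift before rot mm [-3.1  1.8 45.4] after rot [-3.1  1.8 45.4] rows 1.1
```

View pics/side13.png

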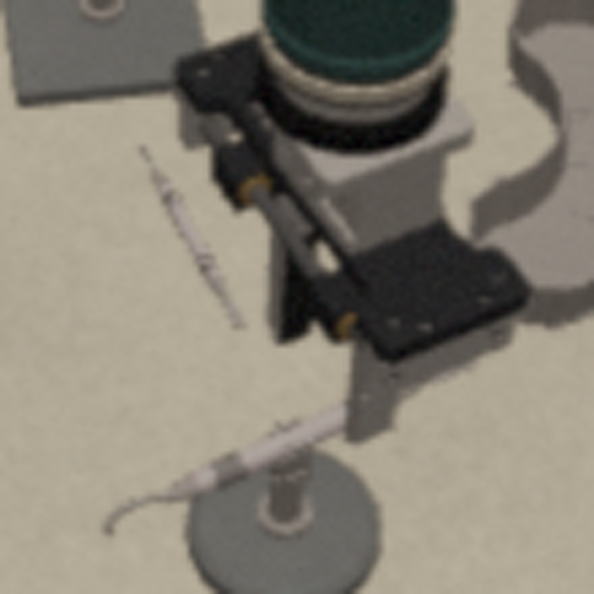

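Request:
jog_arm([
  {"x":-0.0031,"y":0.0018,"z":0.01,"rx":0,"ry":0,"rz":-0.4},
  {"x":0,"y":0,"z":0.012,"rx":0,"ry":0,"rz":0},
  {"x":0,"y":0,"z":0.012,"rx":0,"ry":0,"rz":0},
  {"x":0,"y":0,"z":0.006,"rx":0,"ry":0,"rz":0},
  {"x":0,"y":0,"z":0,"rx":0,"ry":0,"rz":0},
  {"x":0,"y":0,"z":0,"rx":0,"ry":0,"rz":0},
  {"x":0,"y":0,"z":0,"rx":0,"ry":0,"rz":0},
])

```text
time: 18.48
tool_pos: [0.5777, -0.1684, 0.0581]
ee_rot: [3.138, 0.001, 1.996]
wrist_force: [0.0, -0.3, -0.3]
width: 0.0568
```

```bash
python3 to.py .5766 -.1678 .056 114.4
```

```text
t 18.48 tcp [ 577.7 -168.4   58.1] rpy [1.7979e+02 7.0000e-02 1.1436e+02] F [ 0.01 -0.28 -0.28] T [ 0.05 -0.15  0.03] w 56.8 j [-0.38  0.27  1.46  0.    1.41 -2.38]
 rot [ 0.21  0.07 -0.04] rows 0.0 shift before rot mm [ 1.  -0.7  2.1] after rot [ 1.  -0.7  2.1] rows 0.1
```

Request:
jog_arm([
  {"x":0.001,"y":-0.0006,"z":0.002,"rx":0,"ry":0,"rz":0},
  {"x":0,"y":0,"z":0,"rx":0,"ry":0,"rz":0},
  {"x":0,"y":0,"z":0,"rx":0,"ry":0,"rz":0},
  {"x":0,"y":0,"z":0,"rx":0,"ry":0,"rz":0},
  {"x":0,"y":0,"z":0,"rx":0,"ry":0,"rz":0},
], claw=0.25)

```text
time: 18.9
tool_pos: [0.5774, -0.168, 0.0572]
ee_rot: [3.136, 0.003, 1.996]
wrist_force: [0.4, -0.1, 0.7]
width: 0.0265
```

```bash
python3 to.py .5766 -.1678 .056 114.4;  python3 - <<'E'
from h import *
s=cams.snapshot('side'); save(s,'side14',(240,190,110,110),5.4)
s=cams.snapshot('top'); save(s,'top14',(270,130,130,110),5.4)
E
```

```text
t 18.9 tcp [ 577.4 -168.    57.2] rpy [1.7970e+02 1.7000e-01 1.1436e+02] F [ 0.45 -0.11  0.75] T [ 0.06 -0.17  0.01] w 26.5 j [-0.38  0.27  1.46  0.    1.41 -2.37]
 rot [ 0.3   0.17 -0.04] rows 0.0 shift before rot mm [ 0.5 -0.7  1.2] after rot [ 0.5 -0.7  1.2] rows 0.0
```

View pics/side14.png

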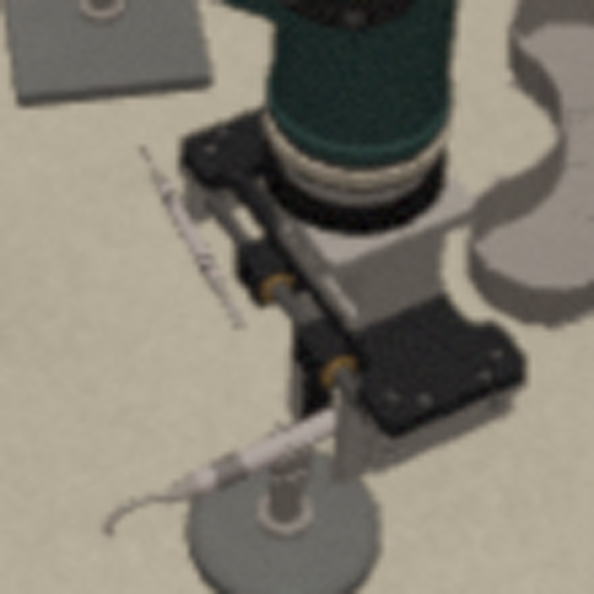

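View pics/top14.png

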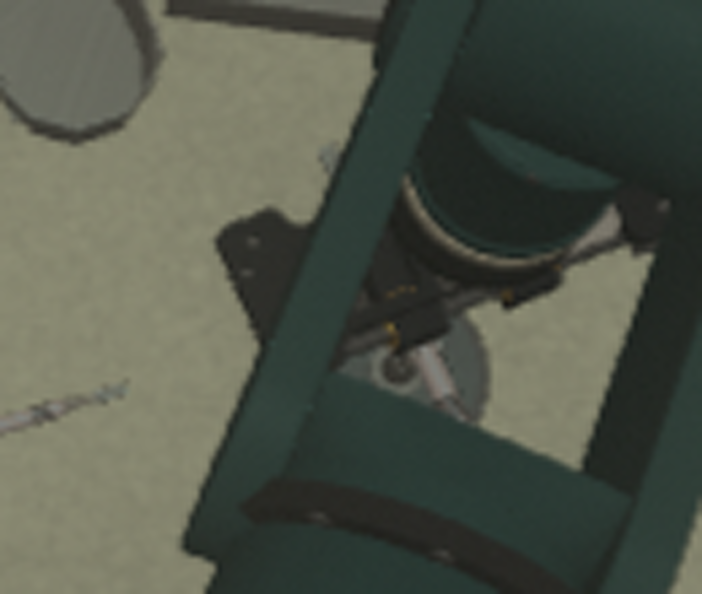

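Finger clearance to the clip looks good, so I'll close and pull straight up.

Request:
jog_arm([
  {"x":0.0005,"y":0,"z":0.0012,"rx":0.2,"ry":0.1,"rz":0},
  {"x":0,"y":0,"z":0,"rx":0,"ry":0,"rz":0},
  {"x":0,"y":0,"z":0,"rx":0,"ry":0,"rz":0},
  {"x":0,"y":0,"z":0,"rx":0,"ry":0,"rz":0},
  {"x":0,"y":0,"z":0,"rx":0,"ry":0,"rz":0},
], claw=0)

```text
time: 19.42
tool_pos: [0.5773, -0.1672, 0.0563]
ee_rot: [3.14, 0.001, 1.996]
wrist_force: [-0.2, 0.1, -0.3]
width: 0.0111
```

```bash
python3 to.py .5766 -.1678 .056 114.4
```

```text
t 19.42 tcp [ 577.3 -167.2   56.3] rpy [1.7990e+02 5.0000e-02 1.1437e+02] F [-0.22  0.09 -0.3 ] T [ 0.15 -0.07 -0.01] w 11.1 j [-0.38  0.27  1.46  0.    1.41 -2.37]
 rot [ 0.1   0.05 -0.03] rows 0.0 shift before rot mm [-0.2 -0.9  0.3] after rot [-0.2 -0.9  0.3] rows 0.0
```

Request:
jog_arm([
  {"x":0,"y":0,"z":-0.003,"rx":0,"ry":0,"rz":0},
  {"x":0,"y":0,"z":-0.003,"rx":0,"ry":0,"rz":0},
  {"x":0,"y":0,"z":-0.003,"rx":0,"ry":0,"rz":0},
  {"x":0,"y":0,"z":-0.003,"rx":0,"ry":0,"rz":0},
  {"x":0,"y":0,"z":-0.01,"rx":0,"ry":0,"rz":0},
  {"x":0,"y":0,"z":-0.02,"rx":0,"ry":0,"rz":0},
  {"x":0,"y":0,"z":-0.02,"rx":0,"ry":0,"rz":0},
  {"x":0,"y":0,"z":-0.015,"rx":0,"ry":0,"rz":0},
  {"x":0,"y":0,"z":0,"rx":0,"ry":0,"rz":0},
])

```text
time: 20.17
tool_pos: [0.5764, -0.1673, 0.1388]
ee_rot: [3.141, -0.0, 1.996]
wrist_force: [0.3, -1.4, 0.5]
width: 0.0114
```

```bash
python3 to.py .4935 .0925 .15 5;  python3 - <<'E'
from h import *
s=cams.snapshot('side'); save(s,'side15',(240,190,110,110),5.4)
s=cams.snapshot('top'); save(s,'top15',(270,130,130,110),5.4)
E
```

```text
t 20.17 tcp [ 576.4 -167.3  138.8] rpy [179.99  -0.   114.36] F [ 0.3  -1.36  0.55] T [ 0.09 -0.15  0.01] w 11.4 j [-0.38  0.22  1.35  0.    1.57 -2.37]
 rot [ 0.0000e+00 -1.0000e-02  1.0936e+02] rows 15.4 shift before rot mm [270.9  31.6 -11.2] after rot [ -60.  -266.1  -11.2] rows 6.6
```

View pics/side15.png

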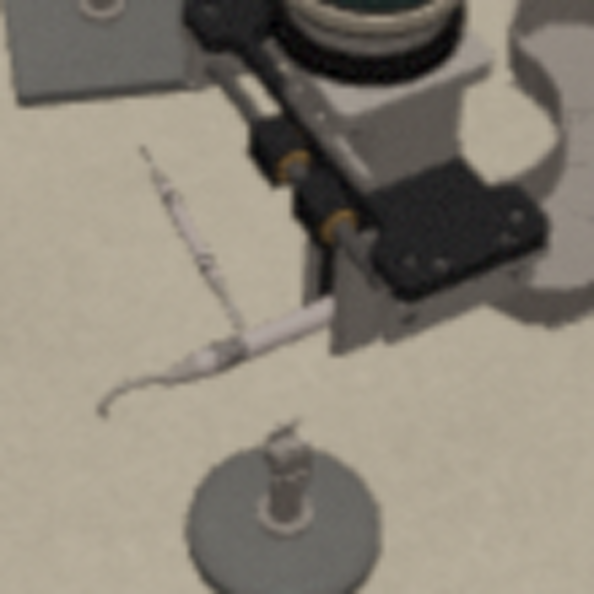

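View pics/top15.png

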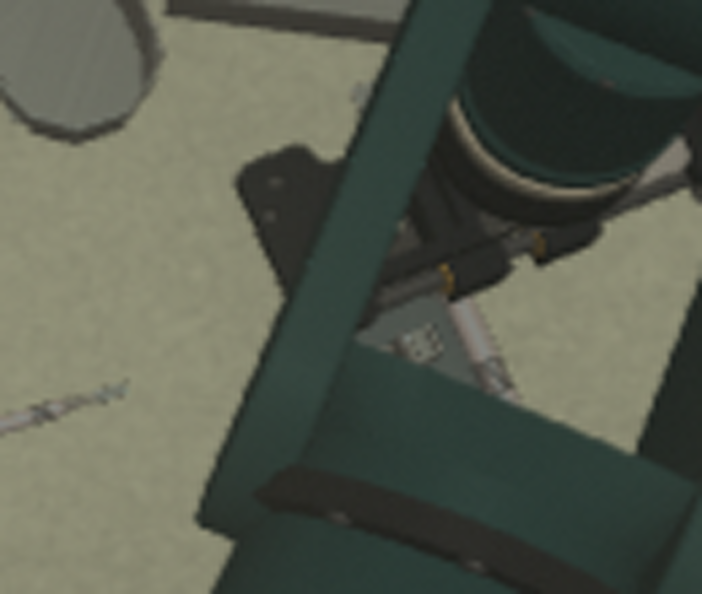

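Request:
jog_arm([
  {"x":0,"y":0,"z":-0.005,"rx":0,"ry":0,"rz":7},
  {"x":0,"y":0,"z":-0.005,"rx":0,"ry":0,"rz":7},
  {"x":0,"y":0,"z":0,"rx":0,"ry":0,"rz":7},
  {"x":0,"y":0,"z":0,"rx":0,"ry":0,"rz":7},
  {"x":0,"y":0,"z":0,"rx":0,"ry":0,"rz":7},
  {"x":0,"y":0,"z":0,"rx":0,"ry":0,"rz":7},
  {"x":0,"y":0,"z":0,"rx":0,"ry":0,"rz":7},
  {"x":0,"y":0,"z":0,"rx":0,"ry":0,"rz":7},
  {"x":0,"y":0,"z":0,"rx":0,"ry":0,"rz":7},
  {"x":0,"y":0,"z":0,"rx":0,"ry":0,"rz":7},
  {"x":0,"y":0,"z":0,"rx":0,"ry":0,"rz":7},
  {"x":0,"y":0,"z":0,"rx":0,"ry":0,"rz":7},
])

```text
time: 21.27
tool_pos: [0.5656, -0.1632, 0.127]
ee_rot: [-3.114, 0.023, 0.494]
wrist_force: [-0.3, -0.8, -1.0]
width: 0.0112
```

Request:
jog_arm([
  {"x":0,"y":0,"z":0,"rx":0,"ry":0,"rz":7},
  {"x":0,"y":0,"z":0,"rx":0,"ry":0,"rz":7},
  {"x":0,"y":0,"z":0,"rx":0,"ry":0,"rz":6},
  {"x":0,"y":0,"z":0,"rx":0,"ry":0,"rz":0},
  {"x":0,"y":0,"z":0,"rx":0,"ry":0,"rz":0},
])

```text
time: 21.68
tool_pos: [0.5611, -0.1615, 0.1185]
ee_rot: [-3.117, 0.044, 0.134]
wrist_force: [0.1, 0.1, 0.4]
width: 0.0115
```

```bash
python3 to.py .501 .0227 .15 5
```

```text
t 21.68 tcp [ 561.1 -161.5  118.5] rpy [-178.59    2.53    7.67] F [0.07 0.08 0.41] T [-0.02 -0.08 -0.05] w 11.5 j [-0.38  0.23  1.38 -0.    1.58 -0.51]
 rot [-1.35  2.56  2.64] rows 0.4 shift before rot mm [ -36.3 -191.3  -25.2] after rot [ -43.8 -188.8  -31.5] rows 4.7
```

Request:
jog_arm([
  {"x":0,"y":0,"z":-0.015,"rx":-1.35,"ry":2.5,"rz":2.6},
  {"x":0,"y":-0.01,"z":-0.016,"rx":0,"ry":0,"rz":0},
  {"x":-0.01,"y":-0.035,"z":0,"rx":0,"ry":0,"rz":0},
  {"x":-0.01,"y":-0.035,"z":0,"rx":0,"ry":0,"rz":0},
  {"x":-0.01,"y":-0.035,"z":0,"rx":0,"ry":0,"rz":0},
  {"x":-0.008,"y":-0.03,"z":0,"rx":0,"ry":0,"rz":0},
  {"x":-0.003,"y":-0.02,"z":0,"rx":0,"ry":0,"rz":0},
  {"x":0,"y":0,"z":0,"rx":0,"ry":0,"rz":0},
  {"x":0,"y":0,"z":0,"rx":0,"ry":0,"rz":0},
])

```text
time: 22.43
tool_pos: [0.4994, 0.0041, 0.1433]
ee_rot: [-3.138, 0.01, 0.106]
wrist_force: [0.1, -0.3, 0.1]
width: 0.0112
```

```bash
python3 to.py .501 .0227 .15 5;  python3 - <<'E'
from h import *
s=cams.snapshot('side'); save(s,'side16',(180,100,160,160),3.7)
s=cams.snapshot('top'); save(s,'top16',(90,130,240,170),3.3)
E
```

```text
t 22.43 tcp [499.4   4.1 143.3] rpy [-179.78    0.59    6.06] F [ 0.1  -0.35  0.14] T [-0.02 -0.11 -0.03] w 11.2 j [-0.11  0.    1.58  0.    1.57 -0.21]
 rot [-0.22  0.6   1.06] rows 0.1 shift before rot mm [  3.5 -18.3  -6.7] after rot [  3.3 -18.4  -6.7] rows 0.5
```

View pics/side16.png

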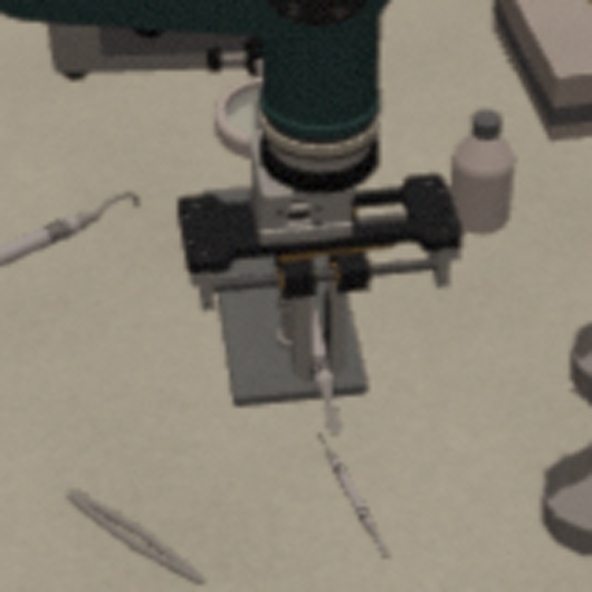

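View pics/top16.png

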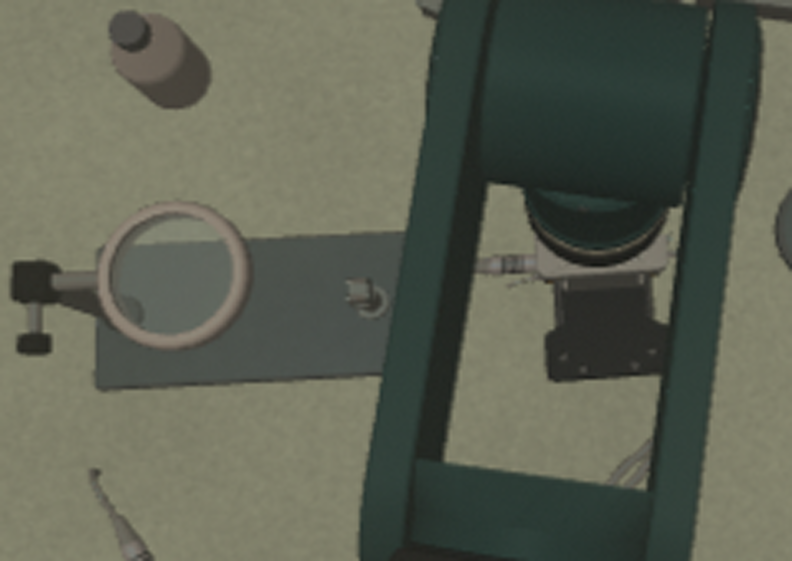

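Request:
jog_arm([
  {"x":0.0033,"y":0,"z":0.01,"rx":-0.2,"ry":0.6,"rz":1},
  {"x":0,"y":0,"z":0.018,"rx":0,"ry":0,"rz":0},
  {"x":0,"y":0,"z":0.018,"rx":0,"ry":0,"rz":0},
  {"x":0,"y":0,"z":0.008,"rx":0,"ry":0,"rz":0},
  {"x":0,"y":0,"z":0,"rx":0,"ry":0,"rz":0},
  {"x":0,"y":0,"z":0,"rx":0,"ry":0,"rz":0},
])

```text
time: 23.03
tool_pos: [0.5065, -0.0039, 0.0877]
ee_rot: [3.139, -0.003, 0.079]
wrist_force: [-0.1, -0.1, 0.2]
width: 0.0109
```

```bash
python3 to.py .5027 .0041 .084 5
```

```text
t 23.03 tcp [506.5  -3.9  87.7] rpy [ 1.7983e+02 -1.4000e-01  4.5500e+00] F [-0.09 -0.07  0.18] T [-0.02 -0.05  0.02] w 10.9 j [-0.12  0.04  1.65 -0.    1.44 -0.2 ]
 rot [ 0.17 -0.14 -0.46] rows 0.1 shift before rot mm [-3.2 -8.3  3.7] after rot [-3.1 -8.3  3.7] rows 0.2
```

Request:
jog_arm([
  {"x":-0.003,"y":-0.01,"z":0.002,"rx":0,"ry":-0.1,"rz":-0.4},
  {"x":0,"y":-0.02,"z":0,"rx":0,"ry":0,"rz":0},
  {"x":0,"y":-0.025,"z":0,"rx":0,"ry":0,"rz":0},
  {"x":0,"y":-0.02,"z":0,"rx":0,"ry":0,"rz":0},
  {"x":0,"y":-0.01,"z":0,"rx":0,"ry":0,"rz":0},
  {"x":0,"y":0,"z":0,"rx":0,"ry":0,"rz":0},
  {"x":0,"y":0,"z":0,"rx":0,"ry":0,"rz":0},
])

```text
time: 23.62
tool_pos: [0.4989, 0.0836, 0.0906]
ee_rot: [3.138, -0.009, 0.085]
wrist_force: [-0.0, -0.5, 0.3]
width: 0.0113
```

```bash
python3 to.py .4897 .1522 .084 5;  python3 - <<'E'
from h import *
s=cams.snapshot('side'); save(s,'side17',(200,80,120,140),4.2)
s=cams.snapshot('top'); save(s,'top17',(90,150,200,110),4)
E
```

```text
t 23.62 tcp [498.9  83.6  90.6] rpy [179.8   -0.49   4.84] F [-0.02 -0.49  0.35] T [-0.05 -0.11 -0.01] w 11.3 j [ 0.06  0.04  1.66 -0.    1.44 -0.03]
 rot [ 0.2  -0.49 -0.16] rows 0.1 shift before rot mm [ -3.4 -69.2   6.3] after rot [ -3.2 -69.2   6.6] rows 1.7
```

View pics/side17.png

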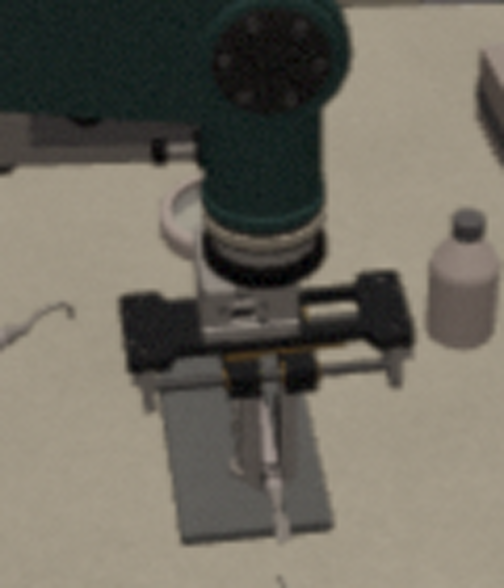

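View pics/top17.png

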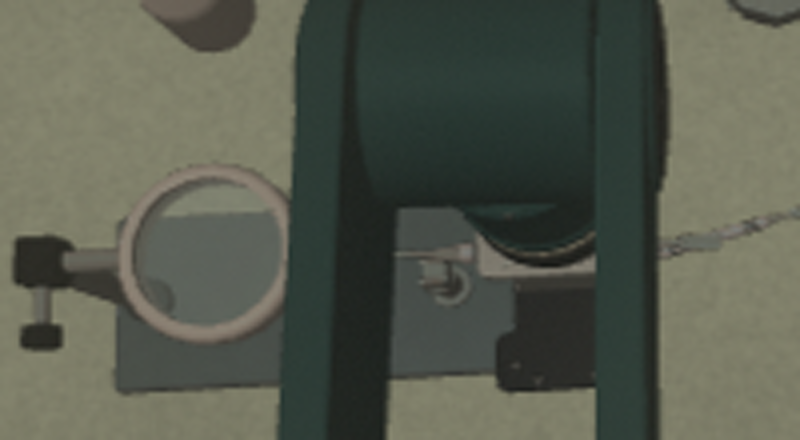

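Request:
jog_arm([
  {"x":-0.0032,"y":-0.01,"z":0.003,"rx":0.2,"ry":-0.4,"rz":0},
  {"x":0,"y":-0.018,"z":0,"rx":0,"ry":0,"rz":0},
  {"x":0,"y":-0.018,"z":0,"rx":0,"ry":0,"rz":0},
  {"x":0,"y":-0.012,"z":0,"rx":0,"ry":0,"rz":0},
  {"x":0,"y":-0.006,"z":0,"rx":0,"ry":0,"rz":0},
  {"x":0,"y":0,"z":0,"rx":0,"ry":0,"rz":0},
  {"x":0,"y":0,"z":0,"rx":0,"ry":0,"rz":0},
])

```text
time: 24.3
tool_pos: [0.4899, 0.1455, 0.086]
ee_rot: [3.141, 0.002, 0.074]
wrist_force: [0.4, -0.3, -0.7]
width: 0.0112
```

```bash
python3 to.py .4897 .1522 .074 5;  python3 - <<'E'
from h import *
s=cams.snapshot('side'); save(s,'side18',(210,80,100,130),4.6)
s=cams.snapshot('top'); save(s,'top18',(90,150,200,110),4)
E
```

```text
t 24.3 tcp [489.9 145.5  86. ] rpy [1.7997e+02 1.2000e-01 4.2300e+00] F [ 0.41 -0.34 -0.69] T [-0.02 -0.06 -0.02] w 11.2 j [ 0.18  0.06  1.64 -0.    1.44  0.1 ]
 rot [ 0.03  0.12 -0.77] rows 0.1 shift before rot mm [ 0.3 -6.7 12. ] after rot [ 0.4 -6.7 12. ] rows 0.3
```

View pics/side18.png

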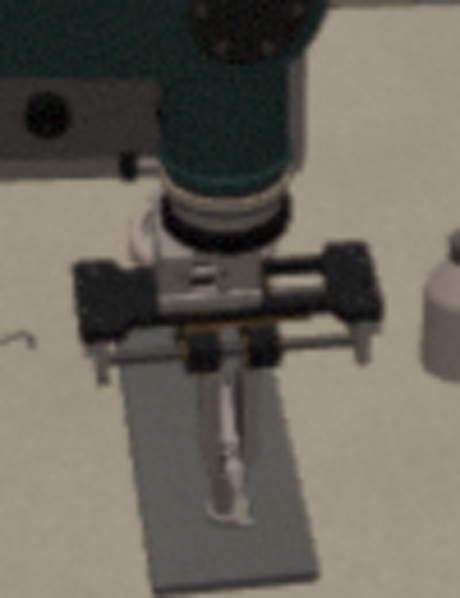

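View pics/top18.png

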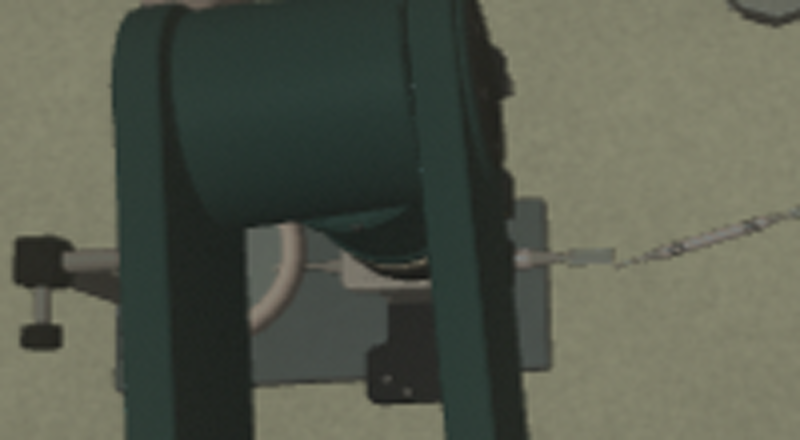

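```bash
python3 - <<'E'
from tri import *
import pickle
S=pickle.load(open('S0.pkl','rb'))
b=(np.array([614,255])+.5)/4-.5+[90,150]; a=(np.array([247,523])+.5)/4.6-.5+[210,80]
t=np.array([.4899,.1455,.105])
for p in (back(S['top'],b,.105),tri(S['side'],a,S['top'],b)[0]): print(p,p-t,np.linalg.norm(p-t))
E
```

```text
[0.49560631 0.06787645 0.105     ] [ 5.70630632e-03 -7.76235546e-02 -1.38777878e-17] 0.07783301457003035
[0.49689681 0.06803844 0.10511639] [ 0.00699681 -0.07746156  0.00011639] 0.07777700589703951
```

Request:
jog_arm([
  {"x":0.0003,"y":-0.0067,"z":0.004,"rx":0,"ry":0,"rz":-0.7},
  {"x":0,"y":0,"z":0.006,"rx":0,"ry":0,"rz":0},
  {"x":0,"y":0,"z":0.004,"rx":0,"ry":0,"rz":0},
  {"x":0,"y":0,"z":0,"rx":0,"ry":0,"rz":0},
  {"x":0,"y":0,"z":0,"rx":0,"ry":0,"rz":0},
])

```text
time: 24.82
tool_pos: [0.4898, 0.1505, 0.0701]
ee_rot: [3.141, 0.003, 0.083]
wrist_force: [-0.4, 0.1, -0.2]
width: 0.0109
```

```bash
python3 to.py .4897 .1522 .071 5
```

```text
t 24.82 tcp [489.8 150.5  70.1] rpy [1.7994e+02 1.6000e-01 4.7800e+00] F [-0.44  0.14 -0.16] T [ 0.01 -0.08 -0.04] w 10.9 j [ 0.19  0.07  1.66 -0.    1.41  0.1 ]
 rot [ 0.06  0.16 -0.22] rows 0.0 shift before rot mm [ 0.  -1.7 -0.9] after rot [ 0.  -1.7 -0.9] rows 0.0
```

Request:
jog_arm([
  {"x":0,"y":-0.0012,"z":0.002,"rx":0,"ry":0,"rz":-0.2},
  {"x":0,"y":0,"z":0.003,"rx":0,"ry":0,"rz":0},
  {"x":0,"y":0,"z":0.002,"rx":0,"ry":0,"rz":0},
])

```text
time: 25.07
tool_pos: [0.4898, 0.1515, 0.0633]
ee_rot: [3.141, 0.003, 0.087]
wrist_force: [-1.7, -0.8, 5.1]
width: 0.011
```

Request:
jog_arm([
  {"x":0,"y":0,"z":0.002,"rx":0,"ry":0,"rz":0},
  {"x":0,"y":0,"z":0.001,"rx":0,"ry":0,"rz":0},
])

```text
time: 25.23
tool_pos: [0.4906, 0.1518, 0.0616]
ee_rot: [3.141, 0.0, 0.087]
wrist_force: [-2.2, -0.3, 3.5]
width: 0.0111
```

```bash
python3 to.py .4897 .1522 .056 5
```

```text
t 25.23 tcp [490.6 151.8  61.6] rpy [1.7997e+02 1.0000e-02 4.9900e+00] F [-2.16 -0.29  3.54] T [0.   0.22 0.05] w 11.1 j [ 0.19  0.08  1.67 -0.    1.39  0.1 ]
 rot [ 0.03  0.01 -0.01] rows 0.0 shift before rot mm [-0.9 -0.5  5.6] after rot [-0.9 -0.5  5.6] rows 0.1
```

Request:
jog_arm([
  {"x":0,"y":0,"z":0.003,"rx":0,"ry":0,"rz":0},
  {"x":0,"y":0,"z":0.002,"rx":0,"ry":0,"rz":0},
])

```text
time: 25.4
tool_pos: [0.4902, 0.1518, 0.0565]
ee_rot: [3.141, 0.001, 0.087]
wrist_force: [-1.5, -0.3, -1.0]
width: 0.0107
```

Request:
jog_arm([
  {"x":0,"y":0,"z":0.002,"rx":0,"ry":0,"rz":0},
  {"x":0,"y":0,"z":0,"rx":0,"ry":0,"rz":0},
])

```text
time: 25.57
tool_pos: [0.4904, 0.1516, 0.0551]
ee_rot: [3.141, 0.0, 0.087]
wrist_force: [-2.0, 0.6, 4.7]
width: 0.0108
```

```bash
python3 to.py .4897 .1522 .056 5;  python3 - <<'E'
from h import *
s=cams.snapshot('side'); save(s,'side19',(210,80,100,130),4.6)
s=cams.snapshot('top'); save(s,'top19',(90,150,200,110),4)
E
```

```text
t 25.57 tcp [490.4 151.6  55.1] rpy [1.7994e+02 1.0000e-02 5.0100e+00] F [-2.04  0.56  4.7 ] T [ 0.08  0.33 -0.07] w 10.8 j [ 0.19  0.09  1.68 -0.    1.38  0.1 ]
 rot [0.06 0.01 0.01] rows 0.0 shift before rot mm [-0.7 -0.7 -0.9] after rot [-0.7 -0.7 -0.9] rows 0.0
```

View pics/side19.png

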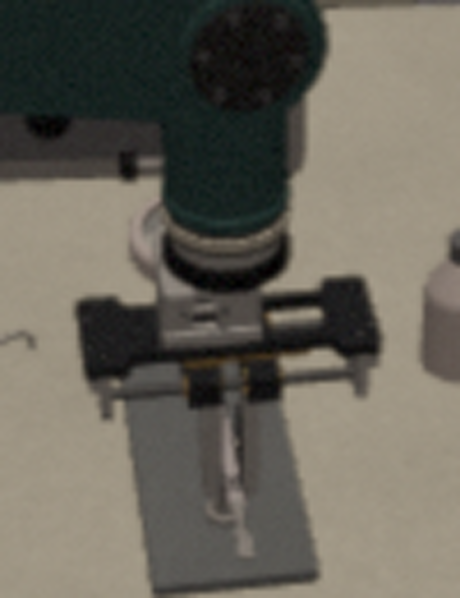

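View pics/top19.png

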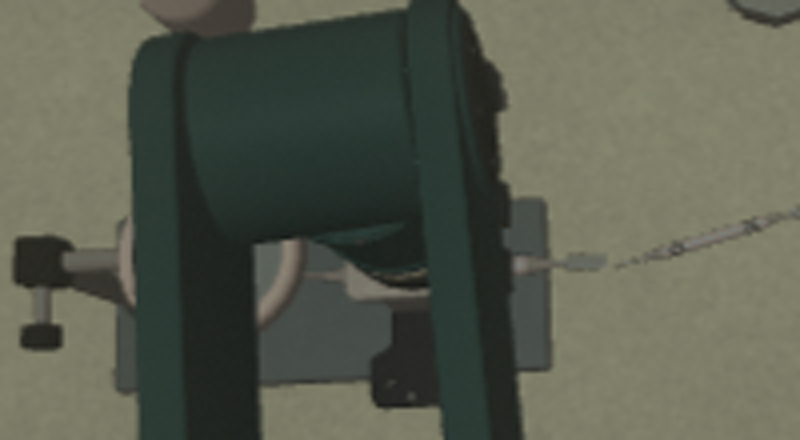

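Request:
jog_arm([
  {"x":0,"y":0,"z":-0.0005,"rx":0,"ry":0,"rz":0},
  {"x":0,"y":0,"z":0,"rx":0,"ry":0,"rz":0},
  {"x":0,"y":0,"z":0,"rx":0,"ry":0,"rz":0},
  {"x":0,"y":0,"z":0,"rx":0,"ry":0,"rz":0},
  {"x":0,"y":0,"z":0,"rx":0,"ry":0,"rz":0},
  {"x":0,"y":0,"z":0,"rx":0,"ry":0,"rz":0},
], claw=0.5)

```text
time: 26.17
tool_pos: [0.4904, 0.1513, 0.053]
ee_rot: [3.14, 0.001, 0.087]
wrist_force: [0.4, 0.7, -0.2]
width: 0.0458
```

Request:
jog_arm([
  {"x":0,"y":0.005,"z":-0.015,"rx":0,"ry":0,"rz":0},
  {"x":0,"y":0.005,"z":-0.025,"rx":0,"ry":0,"rz":0},
  {"x":0,"y":0.01,"z":-0.025,"rx":0,"ry":0,"rz":0},
  {"x":0,"y":0.02,"z":-0.025,"rx":0,"ry":0,"rz":0},
  {"x":-0.02,"y":0.03,"z":-0.01,"rx":0,"ry":0,"rz":0},
  {"x":-0.02,"y":0.035,"z":0,"rx":0,"ry":0,"rz":0},
  {"x":-0.02,"y":0.035,"z":0,"rx":0,"ry":0,"rz":0},
  {"x":-0.02,"y":0.035,"z":0,"rx":0,"ry":0,"rz":0},
  {"x":0,"y":0.035,"z":0,"rx":0,"ry":0,"rz":0},
  {"x":0,"y":0.035,"z":0,"rx":0,"ry":0,"rz":0},
  {"x":0,"y":0.03,"z":0,"rx":0,"ry":0,"rz":0},
  {"x":0,"y":0,"z":0,"rx":0,"ry":0,"rz":0},
])

```text
time: 27.17
tool_pos: [0.4326, -0.1402, 0.1578]
ee_rot: [3.134, -0.0, 0.095]
wrist_force: [-0.1, 0.2, -0.2]
width: 0.047
```

```bash
python3 to.py;  python3 - <<'E'
from h import *
s=cams.snapshot('side'); save(s,'side20',(225,105,70,115),5.2)
s=cams.snapshot('top'); save(s,'top20',(90,180,150,75),5.3)
import pickle
E
```

```text
t 27.17 tcp [ 432.6 -140.2  157.8] rpy [ 1.7956e+02 -1.0000e-02  5.4300e+00] F [-0.09  0.17 -0.18] T [-0.04 -0.09 -0.05] w 47.0 j [-0.43 -0.12  1.67 -0.01  1.59 -0.53]
```

View pics/side20.png

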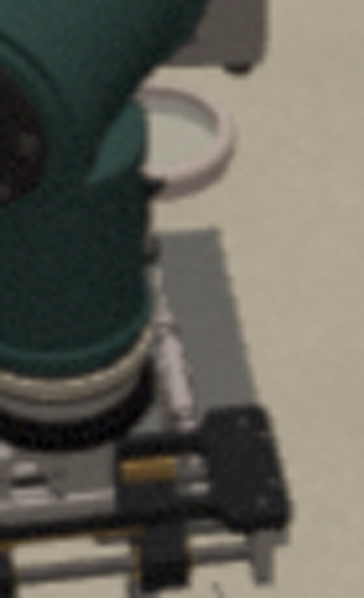

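View pics/top20.png

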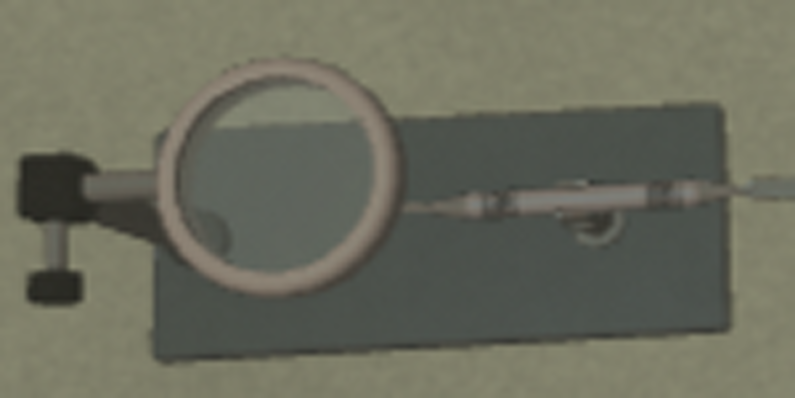

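Request:
jog_arm([
  {"x":0,"y":0.03,"z":-0.01,"rx":0,"ry":0,"rz":0},
  {"x":0,"y":0.035,"z":-0.01,"rx":0,"ry":0,"rz":0},
  {"x":-0.01,"y":0.035,"z":-0.01,"rx":0,"ry":0,"rz":0},
  {"x":-0.01,"y":0.035,"z":0,"rx":0,"ry":0,"rz":0},
  {"x":-0.01,"y":0.035,"z":0,"rx":0,"ry":0,"rz":0},
  {"x":-0.01,"y":0.03,"z":0,"rx":0,"ry":0,"rz":0},
  {"x":0,"y":0,"z":0,"rx":0,"ry":0,"rz":0},
  {"x":0,"y":0,"z":0,"rx":0,"ry":0,"rz":0},
])

```text
time: 27.93
tool_pos: [0.4169, -0.3343, 0.1871]
ee_rot: [-3.138, -0.001, 0.119]
wrist_force: [0.2, -0.4, -0.3]
width: 0.0471
```

```bash
python3 to.py;  python3 - <<'E'
from h import *
s=cams.snapshot('side'); save(s,'side21',(225,105,70,115),5.2);save(s,'side21f')
s=cams.snapshot('top'); save(s,'top21',(150,190,110,50),7);save(s,'top21f')
E
```

```text
t 27.93 tcp [ 416.9 -334.3  187.1] rpy [-1.7979e+02 -6.0000e-02  6.7900e+00] F [ 0.16 -0.45 -0.26] T [ 0.01 -0.03 -0.03] w 47.1 j [-0.78  0.06  1.44  0.    1.65 -0.9 ]
```

View pics/side21.png

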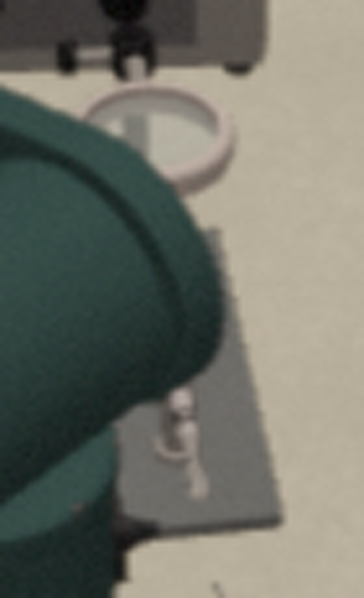

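View pics/top21.png

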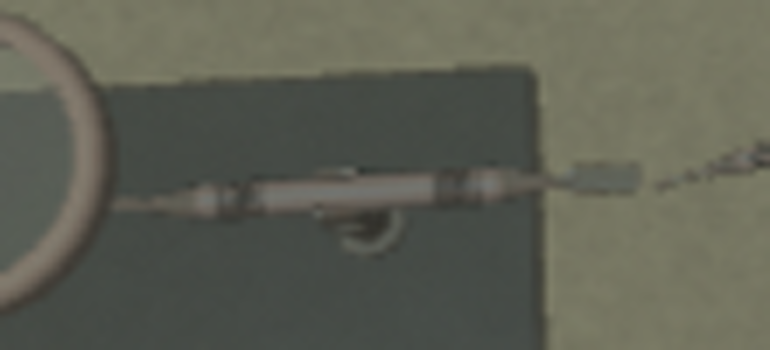

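View pics/side21f.png

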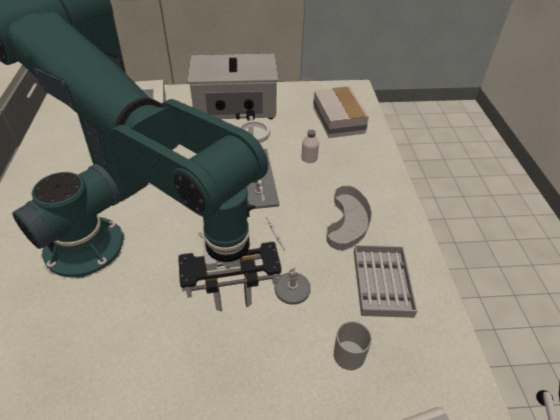

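Request:
jog_arm([
  {"x":-0.02,"y":0.02,"z":-0.005,"rx":0,"ry":0,"rz":0},
  {"x":-0.027,"y":0.027,"z":0,"rx":0,"ry":0,"rz":0},
  {"x":-0.027,"y":0.027,"z":0,"rx":0,"ry":0,"rz":0},
  {"x":-0.027,"y":0.027,"z":0,"rx":0,"ry":0,"rz":0},
  {"x":-0.027,"y":0.027,"z":0,"rx":0,"ry":0,"rz":0},
  {"x":-0.027,"y":0.02,"z":0,"rx":0,"ry":0,"rz":0},
  {"x":-0.02,"y":0.01,"z":0,"rx":0,"ry":0,"rz":0},
  {"x":0,"y":0,"z":0,"rx":0,"ry":0,"rz":0},
  {"x":0,"y":0,"z":0,"rx":0,"ry":0,"rz":0},
])

```text
time: 28.78
tool_pos: [0.2716, -0.5025, 0.1914]
ee_rot: [-3.134, -0.006, 0.152]
wrist_force: [0.3, 0.3, -0.5]
width: 0.0472
```

```bash
python3 to.py;  python3 - <<'E'
from h import *
s=cams.snapshot('side'); save(s,'side22',(225,105,70,115),5.2)
for t in ['dish','tweezers','bottle','beaker']: print(t,[(np.round(d['bbox']).astype(int).tolist(),round(d['p'],2)) for d in cams.look_for(t,s)][:2])
E
```

```text
t 28.78 tcp [ 271.6 -502.5  191.4] rpy [-179.56   -0.36    8.73] F [ 0.33  0.34 -0.45] T [ 0.01 -0.08 -0.03] w 47.2 j [-1.18  0.14  1.34  0.01  1.67 -1.33]
dish [([325, 183, 46, 68], 0.68), ([300, 130, 18, 31], 0.49)]
tweezers [([198, 231, 38, 24], 0.51), ([335, 320, 37, 51], 0.28)]
bottle [([299, 129, 17, 32], 0.74)]
beaker [([335, 320, 40, 51], 0.92), ([328, 183, 40, 67], 0.7)]
```

View pics/side22.png

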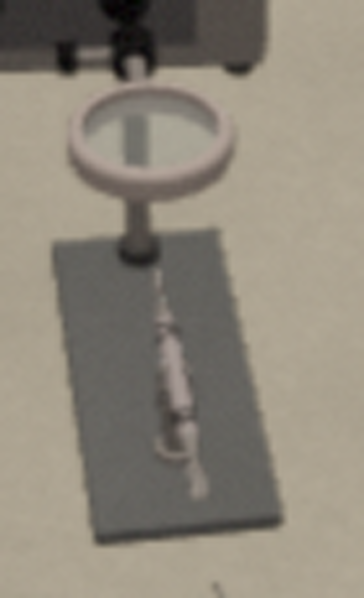

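```bash
python3 - <<'E'
import cv2
a=cv2.imread('pics/side0.png')[140:205,235:280];b=None
import numpy as np,pickle
S=pickle.load(open('S0.pkl','rb'));a=S['side']['img'][140:205,240:275,::-1]
b=cv2.resize(cv2.imread('pics/side22.png'),(70,115),interpolation=cv2.INTER_AREA)[35:100,15:50]
cv2.imwrite('pics/cmp.png',np.hstack([cv2.resize(x,(315,585),interpolation=cv2.INTER_CUBIC) for x in(a,b)]))
E
```

```text
(no output)
```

View pics/cmp.png

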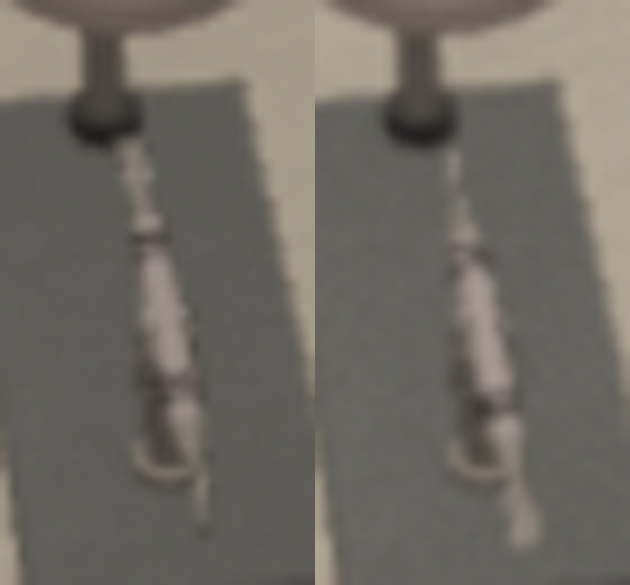

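```bash
python3 - <<'E'
from fit import *
from tri import tri
si=lambda u:(np.array(u)+.5)/9-.5+[240,140]
t1=lambda u:(np.array(u)+.5)/5.3-.5+[90,180]
t2=lambda u:(np.array(u)+.5)/7-.5+[150,190]
c,s=np.cos(p[2]),np.sin(p[2])
def show(n,a,b):
    q,e=tri(S['side'],a,S['top'],b); v=q-[*p[:2],.075]; print(n,'stand mm',(1e3*np.array([c*v[0]+s*v[1],-s*v[0]+c*v[1],v[2]])).round(1),'gap',round(e*1e3,1))
show('start b far',si((148,240)),t1((482,206)));show('start b near',si((166,380)),t1((650,196)));show('start hook',si((203,530)),t1((785,190)))
show('now b far',si((153,255)),t2((236,197)));show('now b near',si((179,402)),t2((452,186)));show('now spat',si((209,540)),t2((637,178)))
for f,q in(('start',[t1((482,206)),t1((650,196))]),('now',[t2((236,197)),t2((452,186)),t2((637,178))])):
    for x in q:
        v=back(S['top'],x,.075)-[*p[:2],.075]; print(f,(1e3*np.array([c*v[0]+s*v[1],-s*v[0]+c*v[1]])).round(1))
E
```

```text
start b far stand mm [41.6  0.5  3.7] gap 0.4
start b near stand mm [-33.1   2.    8.2] gap 2.9
start hook stand mm [-91.2  -1.1  -3.8] gap 0.5
now b far stand mm [35.5 -0.8  2.2] gap 0.4
now b near stand mm [-36.4  -0.9   1. ] gap 1.2
now spat stand mm [-98.2  -1.8  -1.7] gap 0.2
start [42.5  0.1]
start [-31.7  -0.9]
now [36.  -1.3]
now [-36.2  -1.7]
now [-98.3  -1.5]
```

```bash
python3 - <<'E'
from h import *
s=cams.snapshot('top')
for t in ['dish','tweezers','bottle','beaker']: print(t,[(np.round(d['bbox']).astype(int).tolist(),round(d['p'],2)) for d in cams.look_for(t,s)][:1])
o=robot.get_obs(); print(o['time'],o['qvel'].round(3))
print(ticket.close_job())
E
```

```text
dish [([211, 101, 89, 53], 0.71)]
tweezers [([260, 255, 37, 40], 0.57)]
bottle [([124, 130, 32, 34], 0.9)]
beaker [([124, 132, 29, 31], 0.71)]
29.2833 [-0.007  0.002 -0.     0.    -0.001  0.   ]
the job is handed in; nothing more can be done
None
```

The instrument is now in the magnifier's clip with its hooked end under the lens, and I handed the job in at 29.3 s. `close_job` reported no verdict.

**What I did:** I pulled it out of the magnifier's clip by its hook half and slid it clear of the lens. I then snapped it into the round foot's clip and let go. Next I took it by the spatula half, turned it and brought it in under the lens from the clip's open side. I pressed it in until it snapped and came up hard against the saddle, with about 5 N at the lips, a drop, then about 5 N again. Finally I released it and backed the arm away.

**Last checks:**

| Check | Result |
|---|---|
| Round foot's clip, after release | Level within about 1.5°, middle about 4–5 mm along the clip, within about 1 mm in height and sideways |
| Magnifier's clip, middle along the clip | About 0 mm from the clip's middle |
| Magnifier's clip, sideways | About 1–2 mm off |
| Magnifier's clip, height and tilt | About 1–2 mm high and 1–2° of tilt |
| Hook's end | Not picked out directly in the last pictures; from the instrument's position it should be a few mm from the lens's middle |

**Checks that disagreed or failed:**
- **Height and tilt:** the two-camera picks scatter by several mm. The same picks gave about 3° of tilt for the untouched start pose, so the height and tilt rest mainly on the snap forces and the gripper height.
- **Beaker:** the last top view put the beaker's box on the bottle, a false detection. The side view, taken just before with no moves in between, showed the beaker where it started.
- **Other loose things:** the dish, tweezers and bottle showed unchanged positions in both views.

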